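# Stack two carving blanks to dry, with stickers and a weight

## Robot

A 6-joint arm with a two-finger parallel gripper is mounted at the origin on the work surface. World frame = base frame: x ahead of the robot, y to its left, z up, the work surface at z = 0. Lengths are in m, angles in rad, forces in N, time in s.
With the tool pointing down it reaches from about 0.15 to 0.775 m from the base axis. Payload 6.1 kg.
Tool frame: the origin (TCP) lies at the very end of the fingers, on their centre line; the grasp point (between the pads) lies 19 mm behind it; z points along the fingers, x is the direction in which the jaws open and shut, and the axes are right-handed (so a half turn about z gives the same grasp; the last joint's range is limited). The gripper opens to 85 mm and grips with 20 to 120 N. Pads are 22 mm wide; open, the fingers measure 114 mm over their backs; the gripper's body (76 mm by 85 mm) begins 54 mm behind the grasp point. The pads swing forward as they close: fully open they stand 13 mm farther back than shut.
Start: joints at [-1.285, 0.126, -0.04, 1.405, 0, 1.571], TCP at [0.148, -0.504, 0.208] pointing down, gripper open.
Joint ranges: [-2.72, 2.72], [-0.95, 1.95], [-1.27, 1.35], [-1.78, 2.02], [-1.46, 1.47], [-3.14, 3.14]. Speed limits (rad/s): [2.39, 2.39, 3.01, 3.14, 3.14, 3.14].

## Interface

Orientations are given as a unit quaternion [w, x, y, z].
In Python, from bench import r gives the robot as it stands.
- The arm moves only by the shell command python3 -m jog 'ROWS' [FORCE]. ROWS is JSON, a list of rows, each a list of 3 entries, a list of its own where there are three numbers: the shift along the tool's x, y, z in mm, then the turn, a rotation vector about the tool's x, y, z in rad, then the finger opening in mm, from 0 to 85.4. In form: [[[tx, ty, tz], [wx, wy, wz], jaw], ...]. A call has 1 to 20 rows; each row shifts and turns the commanded pose from where the row before left it, along the tool's axes as they then stand; what a row does not reach is not made up. A row lasts 1/12 s, in which the tool goes at most 41.7 mm and 7.16 degrees, less where a joint would pass 70% of its speed; a pose out of reach is approached as far as the arm can. A call is refused whole if a number of a shift passes 41.7 or a number of a turn 0.125, either way. A call with a gripper value outside its range is refused whole. The fingers move at their own pace and stop on an object; FORCE is the grip in N (left out, the last holds). Time passes only in rows, so rows that do not move let the fingers close. It gives the time, the measured TCP pose, the force and the opening at its end, in the units of the state.
- r.state(): the state, without advancing time (a new reading comes with each control period).
- r.get_image(name): name is "scene" or "top" or "wrist"; returns a dict with "img" (420x560x3 uint8, red, green, blue), "vfov" (degrees; the focal length in pixels is half the picture's height over the tangent of half this angle, whatever the lens; pixels are square), "cx", "cy" (the principal point, pixels), "k1" (the pictures are not rectified: a ray, as slopes to the right and down, at radius r is drawn at 1 + k1 r^2 times it, then the intrinsics apply), "R" (3x3) and "t" (3): a world point X has camera coordinates R X + t. Camera axes: x right, y down, z forward; pixel columns grow to the right and rows downward; lengths in m; the calibration is good to about 2 mm. A picture is of the moment at which its call begins. There is no depth.
- r.close_job(): hands the job in, once; it reports no verdict.
The state is a dict: "time": time; "joint_positions": joint angles; "joint_vel": joint speeds; "tau": joint torques, N m; "ee_pos": TCP position; "eef_rot": TCP orientation; "force": force on the tool from outside, world axes, zero at the start; "wrist_torque": the same for the moment, N m; "gripper_width": opening from 0.0 (shut) to 1.0 (fully open).
Only numpy, scipy, OpenCV 4.12 (cv2) and the standard library are available. Lean on these libraries where they do the work, as an engineer would, in place of code of your own. Each camera call takes 0.05 s, during which the arm holds its last target.

## Task

Stack the two carving blanks to dry on the stand: first the wide blank, centred lengthwise on the two bearers, then one sticker crosswise on it directly above each bearer, then the narrow blank centred on the stickers, lying the same way as the wide one, and last, set down gently, the iron weight, lengthwise on the middle of the narrow blank. Leave the gouge, the brush, the rasp and the offcut where they lie.

Things in the scene. Friction and masses are not known exactly. Their poses are not given: they have to be found in the camera images.
- stand: drying stand, fixed to the bench: a plywood base 220 x 90 mm, 8 mm thick, with two dark square bearers (24 mm wide, 90 mm long, 24 mm high) screwed across it. Origin: centre of its underside, on the bench. x runs along the 220 mm, y along the bearers, z up. The bearers' centre lines lie at x = -65 and +65 mm; their tops are 32 mm above the bench.
- wide_blank: the wide carving blank: a loose pale wooden board 200 mm long (its x), 64 mm wide (its y), 22 mm thick (z), ends painted white, about 0.15 kg, lying flat. Origin: centre of its underside.
- narrow_blank: the narrow carving blank: a loose pale wooden board 190 mm long (its x), 42 mm wide (its y), 22 mm thick (z), ends painted white, about 0.09 kg, lying flat. Origin: centre of its underside.
- stick_a: one of two like stickers (spacer sticks; either may go above either bearer): a loose brown wooden stick 90 mm long (its x), 16 x 16 mm across, 18 g. Origin: centre of its underside.
- stick_b: the other sticker, the same as the first: 90 mm long (its x), 16 x 16 mm across, 18 g. Origin: centre of its underside.
- weight: loose dark iron weight, about 0.65 kg: a block 76 mm long (its x), 44 mm wide (its y), 24 mm high, with a round handle bar on two posts above it. The bar is 13 mm in diameter, runs along x above the middle of the block, its axis 50 mm above the underside; 48 mm of it is free between the posts and there are 19 mm of room between the bar and the block. Origin: centre of the block's underside.
- gouge: bystander: carving gouge lying flat, 200 mm long (its x), 26 mm thick, turned wooden handle, steel blade. Origin: middle of its length, on the bench.
- brush: bystander: flat paint brush lying flat, 180 mm long (its x), 28 mm wide, 12 mm high, dark bristles. Origin: middle of its length, on the bench.
- rasp: bystander: flat rasp lying flat, 210 mm long (its x), 24 mm wide and high, dark wooden handle, steel blade. Origin: about the middle of its length, on the bench.
- offcut: bystander: L-shaped pale wooden offcut, 55 x 41 mm, 20 mm high, lying in the row with the stickers. Origin: about its middle, on the bench.
Mind the look-alikes: they are no part of the job. Leave any green or yellow look-alike of the stick_a alone.

How it is judged:
By the outcome, as a careful person would: the job done as asked, in the order asked, and still so for the second after the job is handed in, with the robot touching nothing.
It also fails if it takes over 144 s, if anything falls off the work surface, if the arm or the gripper's body presses on something with over 40 N, if the wrist force passes 120 N, or if a joint passes its speed limit or range.

## Working session

There is one attempt and no reset: what is moved stays moved. The work goes in short steps, Python scripts to look and compute and a shell command to move; the robot and the scene stay as the last step left them, time stands still between calls to the robot, and variables do not carry over. Pictures are saved under pics/ and viewed, and the job is handed in when it is done.

```bash
ls; mkdir -p pics; cat > h.py <<'E'
import numpy as np, cv2, json
from bench import r
def cam(n):
    d=r.get_image(n); return d
def save(d,f): cv2.imwrite('pics/'+f,cv2.cvtColor(d['img'],cv2.COLOR_RGB2BGR))
def K(d):
    h=d['img'].shape[0]; f=h/2/np.tan(np.radians(d['vfov'])/2)
    return f
def ray(d,px):
    px=np.atleast_2d(np.array(px,float)); f=K(d)
    q=(px-[d['cx'],d['cy']])/f
    # invert p = s(1+k1 s^2)
    rd=np.linalg.norm(q,axis=1); s=rd.copy()
    for _ in range(50): s=rd/(1+d['k1']*s**2)
    q=q*(s/np.maximum(rd,1e-12))[:,None]
    v=np.c_[q,np.ones(len(q))]
    R=np.array(d['R']);t=np.array(d['t'])
    return -R.T@t, v@R
def onplane(d,px,z):
    c,v=ray(d,px); k=(z-c[2])/v[:,2]; return c+v*k[:,None]
def proj(d,X):
    X=np.atleast_2d(X); R=np.array(d['R']);t=np.array(d['t'])
    c=X@R.T+t; q=c[:,:2]/c[:,2:]; r2=(q**2).sum(1,keepdims=True)
    return q*(1+d['k1']*r2)*K(d)+[d['cx'],d['cy']]
E
python3 - <<'E'
from h import *
for n in ['scene','top','wrist']:
    d=cam(n); save(d,n+'0.png'); print(n,d['vfov'],d['cx'],d['cy'],d['k1'],(-np.array(d['R']).T@np.array(d['t'])).round(3))
s=r.state(); print(s)
E
```

```text
pics
scene 49.931674992153575 278.03658239859635 218.47756223299004 -0.003672898284160552 [0.814 0.411 0.87 ]
top 50.35612006397629 273.15514222977157 212.21380631140937 -0.12957553392745166 [0.358 0.008 1.216]
wrist 64.00813057930392 279.8787288614544 204.21214987888627 -0.07053497393746033 [ 0.222 -0.482  0.374]
{'time': 0.15, 'joint_positions': array([-1.28498551e+00,  1.26226199e-01, -4.03709655e-02,  1.40543345e+00,
       -3.37146662e-05,  1.57077898e+00]), 'joint_vel': array([-1.05180250e-03, -2.65785271e-03,  8.56110430e-04, -5.55940541e-05,
       -8.62531021e-04, -1.22106194e-04]), 'tau': array([ 7.79696529e-04, -4.36278427e+01,  3.53148365e+01,  1.36501197e-02,
        4.65364042e-05, -1.22118030e-05]), 'ee_pos': array([ 0.14790405, -0.50335925,  0.2074177 ]), 'eef_rot': array([-3.56297535e-04,  8.00609656e-01, -5.99185946e-01, -5.04187166e-04]), 'force': array([-0.27455468, -0.28499578, -0.09148764]), 'wrist_torque': array([-0.01909685,  0.02991824, -0.04694089]), 'gripper_width': 1.0058822264508613}
```

View pics/top0.png

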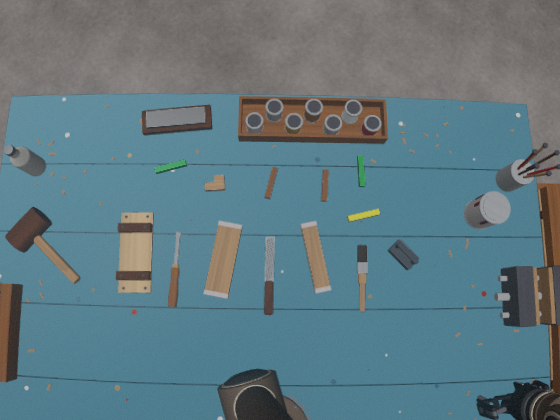

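View pics/scene0.png

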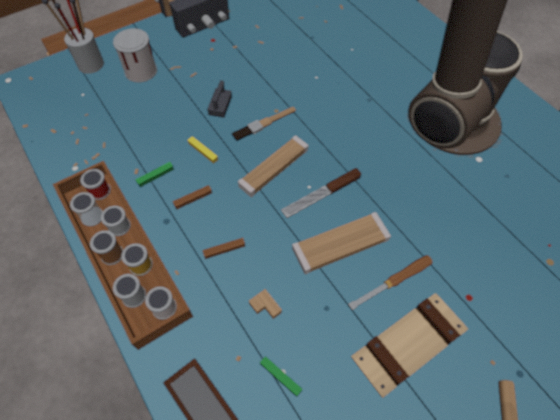

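View pics/wrist0.png

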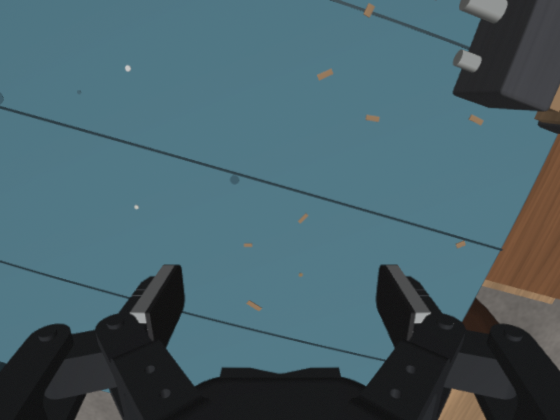

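```bash
cat > seg.py <<'E'
from h import *
d=cam('top'); im=cv2.cvtColor(d['img'],cv2.COLOR_RGB2BGR); hsv=cv2.cvtColor(im,cv2.COLOR_BGR2HSV)
H,S,V=cv2.split(hsv)
m=(~((H>88)&(H<112)&(S>90)&(V>60))).astype(np.uint8)*255
m=cv2.morphologyEx(m,cv2.MORPH_OPEN,np.ones((3,3)))
cs,_=cv2.findContours(m,cv2.RETR_EXTERNAL,cv2.CHAIN_APPROX_NONE)
for c in cs:
    a=cv2.contourArea(c)
    if a<60 or a>6000: continue
    P=onplane(d,c[:,0,:],0.01)[:,:2]*1000
    (x,y),(w,h),ang=cv2.minAreaRect(P.astype(np.float32))
    if w<h: w,h=h,w; ang+=90
    px=c[:,0].mean(0)
    hs=np.zeros(m.shape,np.uint8); cv2.drawContours(hs,[c],-1,255,-1)
    print(px.round(),int(a),'ctr',round(x,1),round(y,1),'size',round(w,1),round(h,1),'ang',round(ang,1), [int(v) for v in cv2.mean(im,hs)[:3]])
cv2.imwrite('pics/top_zoom.png',cv2.resize(im[140:320,100:440],None,fx=2.35,fy=2.35,interpolation=cv2.INTER_CUBIC))
E
python3 seg.py
```

```text
[260. 401.] 3200 ctr 108.0 8.6 size 241.6 129.5 ang 90.4 [63, 64, 63]
[  9. 331.] 1835 ctr 247.0 706.6 size 271.8 68.0 ang 4.0 [55, 67, 87]
[362. 278.] 467 ctr 413.1 -254.2 size 178.3 27.6 ang 178.7 [102, 111, 117]
[404. 255.] 445 ctr 475.8 -372.4 size 79.9 48.4 ang 44.6 [86, 78, 69]
[269. 275.] 682 ctr 420.1 -2.5 size 208.9 27.0 ang 0.4 [113, 111, 111]
[175. 270.] 501 ctr 432.5 252.1 size 205.8 26.4 ang 177.6 [101, 110, 121]
[315. 257.] 1176 ctr 470.6 -127.2 size 196.8 49.2 ang 12.0 [112, 131, 147]
[223. 259.] 1862 ctr 461.4 122.5 size 206.8 70.5 ang 170.1 [113, 133, 152]
[135. 252.] 2726 ctr 477.3 366.2 size 224.6 102.2 ang 1.5 [112, 133, 148]
[363. 215.] 224 ctr 586.2 -262.0 size 96.0 22.0 ang 103.8 [86, 166, 160]
[ 42. 245.] 1718 ctr 477.2 615.6 size 257.2 128.1 ang 49.6 [75, 84, 97]
[487. 210.] 1305 ctr 603.0 -626.3 size 151.0 98.0 ang 112.4 [130, 127, 124]
[215. 184.] 264 ctr 673.1 153.3 size 55.9 49.2 ang 91.7 [110, 128, 142]
[325. 185.] 191 ctr 670.2 -155.2 size 93.0 19.7 ang 179.0 [84, 96, 114]
[271. 182.] 199 ctr 676.0 -4.4 size 95.6 19.7 ang 166.8 [88, 98, 113]
[170. 166.] 205 ctr 716.4 278.6 size 91.7 27.3 ang 106.0 [101, 142, 71]
[361. 170.] 170 ctr 714.1 -259.2 size 91.3 19.1 ang 1.9 [87, 138, 57]
[176. 119.] 1719 ctr 860.2 273.6 size 210.8 81.4 ang 95.0 [102, 101, 103]
```

View pics/top_zoom.png

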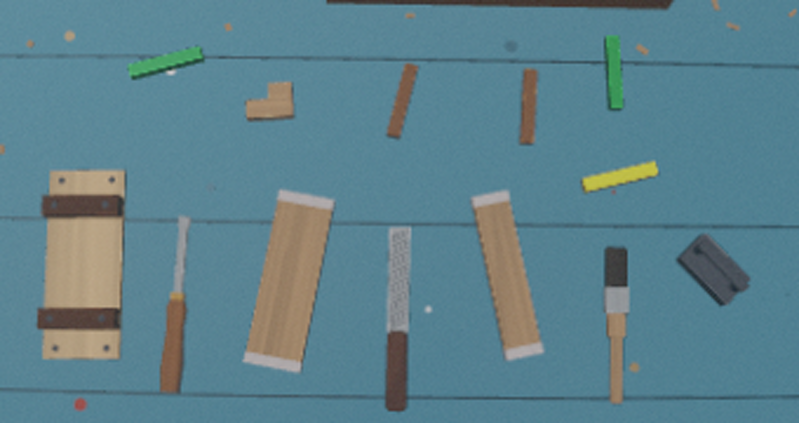

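```bash
cat > go.py <<'E'
# usage: python3 go.py x y z yawdeg : prints shift in present tool axes (mm) and turn
from h import *
import sys
from scipy.spatial.transform import Rotation as Ro
s=r.state(); q=np.array(s['eef_rot']); A=Ro.from_quat(q[[1,2,3,0]]).as_matrix(); p=np.array(s['ee_pos'])
yaw=np.degrees(np.arctan2(A[1,0],A[0,0]))
print('t',round(s['time'],2),'tcp',(p*1000).round(1),'yaw',round(yaw,2),'tilt',(A[:2,2]).round(4),'j',np.array(s['joint_positions']).round(2),'F',np.array(s['force']).round(1),'w',round(85.4*float(s['gripper_width']),1))
if len(sys.argv)>3:
    T=np.array([float(v) for v in sys.argv[1:4]]); d=T/1000-p
    print('shift tool mm',(A.T@d*1000).round(1))
    if len(sys.argv)>4:
        dy=(yaw-float(sys.argv[4])+90)%180-90
        if len(sys.argv)>5: dy=(yaw-float(sys.argv[4])+180)%360-180
        print('wz total',np.radians(dy).round(4)); 
        a=np.radians(yaw-dy); B=np.array([[np.cos(a),np.sin(a),0],[np.sin(a),-np.cos(a),0],[0,0,-1]])
        print('shift in turned axes',(B.T@d*1000).round(1))
E
python3 -m jog '[[[0,0,-20],[0,0,0.12],85],[[0,0,-20],[0,0,0.12],85]]' 40; python3 go.py 420 100 320 80.1
```

```text
time: 0.37
ee_pos: [0.1477, -0.5028, 0.2471]
eef_rot: [-0.001, 0.721, -0.693, -0.001]
force: [-0.3, -1.3, 0.7]
gripper_width: 0.994
t 0.37 tcp [ 147.7 -502.8  247.1] yaw -87.7 tilt [-0.001   0.0033] j [-1.29  0.13  0.05  1.5   0.    1.82] F [-0.3 -1.3  0.7] w 84.9
shift tool mm [-591.6 -296.2  -71.2]
wz total 0.213
shift in turned axes [-640.6 -164.6  -72.9]
```

```bash
python3 -m jog '[[[0,0,-4],[0,0,-0.12],85],[[0,0,-4],[0,0,-0.12],85],[[0,0,-4],[0,0,-0.12],85],[[0,0,-4],[0,0,-0.12],85],[[0,0,-4],[0,0,-0.12],85],[[0,0,-4],[0,0,-0.12],85],[[0,0,-4],[0,0,-0.12],85],[[0,0,-4],[0,0,-0.12],85],[[0,0,-4],[0,0,-0.12],85],[[0,0,-4],[0,0,-0.12],85],[[0,0,-4],[0,0,-0.12],85],[[0,0,-4],[0,0,-0.12],85],[[0,0,-4],[0,0,-0.12],85],[[0,0,-4],[0,0,-0.12],85],[[0,0,-4],[0,0,-0.12],85],[[0,0,-4],[0,0,-0.12],85],[[0,0,-4],[0,0,-0.12],85],[[0,0,0],[0,0,-0.12],85],[[0,0,0],[0,0,-0.12],85],[[0,0,0],[0,0,-0.12],85]]'; python3 go.py 450 180 320 80.1
```

```text
time: 2.03
ee_pos: [0.148, -0.5037, 0.3159]
eef_rot: [-0.0, 0.905, 0.426, 0.0]
force: [0.7, 0.2, 0.1]
gripper_width: 0.99
t 2.03 tcp [ 148.  -503.7  315.9] yaw 50.48 tilt [-0.      0.0003] j [-1.28  0.15  0.23  1.65  0.   -0.6 ] F [0.7 0.2 0.1] w 84.6
shift tool mm [ 719.5 -202.2   -4. ]
wz total -0.5171
shift in turned axes [725.4 179.9  -4.1]
```

```bash
python3 -m jog '[[[0,0,0],[0,0,-0.12],85],[[0,0,0],[0,0,-0.12],85],[[0,0,0],[0,0,-0.12],85],[[0,0,0],[0,0,-0.12],85],[[0,0,0],[0,0,-0.037],85]]'; python3 -m jog '[[[36,9,0],[0,0,0],85],[[36,9,0],[0,0,0],85],[[36,9,0],[0,0,0],85],[[36,9,0],[0,0,0],85],[[36,9,0],[0,0,0],85],[[36,9,0],[0,0,0],85],[[36,9,0],[0,0,0],85],[[36,9,0],[0,0,0],85],[[36,9,0],[0,0,0],85],[[36,9,0],[0,0,0],85],[[36,9,0],[0,0,0],85],[[36,9,0],[0,0,0],85],[[36,9,0],[0,0,0],85],[[36,9,0],[0,0,0],85],[[36,9,0],[0,0,0],85],[[36,9,0],[0,0,0],85],[[36,9,0],[0,0,0],85],[[36,9,0],[0,0,0],85],[[36,9,0],[0,0,0],85],[[0,0,0],[0,0,0],85]]'; python3 go.py 450 180 320 80.1
python3 - <<'E'
from h import *
d=cam('wrist'); save(d,'w1.png'); print(np.array(d['R']).round(3),(-np.array(d['R']).T@np.array(d['t'])).round(3))
np.save('w1.npy',d,allow_pickle=True)
E
```

```text
time: 2.45
ee_pos: [0.148, -0.5036, 0.3158]
eef_rot: [-0.0, 0.766, 0.643, 0.0]
force: [-0.0, -0.4, 0.1]
gripper_width: 0.995
time: 4.12
ee_pos: [0.4397, 0.1438, 0.3142]
eef_rot: [-0.001, 0.766, 0.643, -0.0]
force: [-1.2, -0.8, -1.2]
gripper_width: 0.99
t 4.12 tcp [439.7 143.8 314.2] yaw 80.05 tilt [-0.0018  0.0011] j [0.32 0.03 0.09 1.63 0.   0.49] F [-1.2 -0.8 -1.2] w 84.5
shift tool mm [37.4  3.8 -5.8]
wz total -0.0009
shift in turned axes [37.4  3.9 -5.8]
[[ 0.172  0.985 -0.   ]
 [ 0.94  -0.164  0.299]
 [ 0.295 -0.052 -0.954]] [0.364 0.157 0.481]
```

View pics/w1.png

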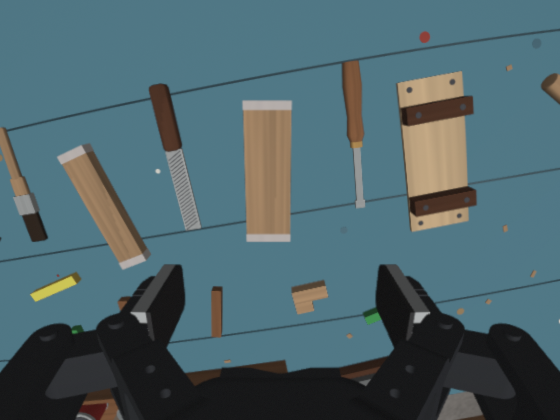

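```bash
cat > meas.py <<'E'
from h import *
import sys
def load(f): return np.load(f,allow_pickle=True).item()
def nonblue(d):
    im=cv2.cvtColor(d['img'],cv2.COLOR_RGB2BGR); H,S,V=cv2.split(cv2.cvtColor(im,cv2.COLOR_BGR2HSV))
    return (~((H>88)&(H<112)&(S>90)&(V>40))).astype(np.uint8)*255
def dark(d,t=75):
    g=cv2.cvtColor(d['img'],cv2.COLOR_RGB2GRAY); return ((g<t)*255).astype(np.uint8)
def at(d,m,px,z,rad=0):
    n,l=cv2.connectedComponents(m,connectivity=4); m2=((l==l[int(px[1]),int(px[0])])*255).astype(np.uint8)
    cs,_=cv2.findContours(m2,cv2.RETR_EXTERNAL,cv2.CHAIN_APPROX_NONE); c=max(cs,key=cv2.contourArea)
    P=onplane(d,c[:,0].astype(float),z)[:,:2]*1000
    (x,y),(w,h),a=cv2.minAreaRect(P.astype(np.float32))
    if w<h: w,h=h,w; a+=90
    a=(a+90)%180-90
    return round(x,1),round(y,1),round(w,1),round(h,1),round(a,2)
E
python3 - <<'E'
from meas import *
d=load('w1.npy'); m=nonblue(d)
for n,px,z in [('wide',(267,170),.022),('narrow',(105,205),.022),('stand',(435,150),.032),('stand z8',(435,150),.008),('sticker',(216,320),.016)]: print(n,at(d,m,px,z))
g=dark(d,62)
for px in [(436,110),(445,202)]: print('bearer',at(d,g,px,.032))
im=cv2.cvtColor(d['img'],cv2.COLOR_RGB2BGR)
a=cv2.resize(im[90:250,235:300],None,fx=3.6,fy=3.6,interpolation=cv2.INTER_NEAREST)
b=cv2.resize(im[65:240,390:485],None,fx=3.3,fy=3.3,interpolation=cv2.INTER_NEAREST)
o=np.zeros((590,600,3),np.uint8); o[:a.shape[0],:a.shape[1]]=a; o[:b.shape[0],260:260+b.shape[1]]=b
cv2.imwrite('pics/z1.png',o)
E
```

```text
wide (456.4, 304.4, 477.7, 253.2, -89.93)
narrow (468.8, -120.6, 194.1, 58.9, 12.0)
stand (454.4, 301.2, 467.3, 247.6, -89.93)
stand z8 (459.3, 309.0, 492.3, 260.9, -89.93)
sticker (671.5, -3.1, 99.9, 20.2, -13.39)
bearer (410.9, 357.0, 96.2, 23.4, -88.48)
bearer (537.1, 360.6, 95.3, 28.9, -88.82)
```

View pics/z1.png

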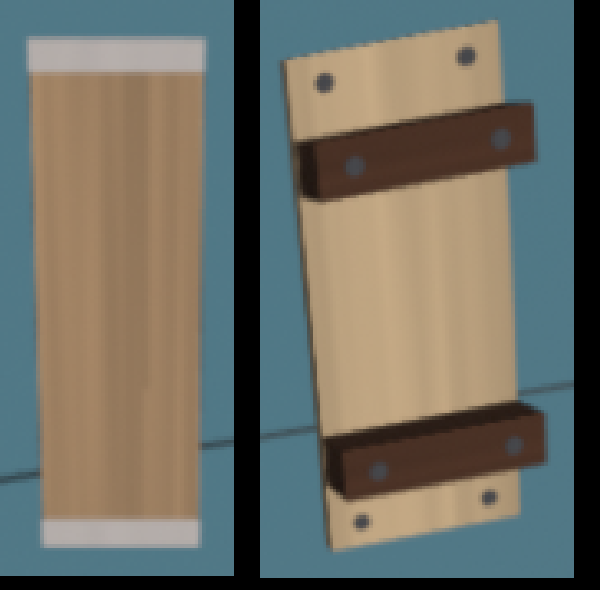

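```bash
cat >> meas.py <<'E'
def quad(d,c,z,s=1,off=(0,0)):
    c=(np.array(c,float)+.5)/s-.5+np.array(off)
    P=onplane(d,c,z)[:,:2]*1000
    e=[np.linalg.norm(P[i]-P[(i+1)%4]) for i in range(4)]
    ctr=P.mean(0)
    v1=(P[1]-P[0]+P[2]-P[3])/2; v2=(P[3]-P[0]+P[2]-P[1])/2
    an=lambda v:(np.degrees(np.arctan2(v[1],v[0]))+90)%180-90
    return ctr.round(1),np.round(e,1),'ang01',round(an(v1),2),'ang03',round(an(v2),2)
E
python3 - <<'E'
from meas import *
d=load('w1.npy')
b=quad(d,[(58,142),(273,104),(275,160),(62,201)],.032,3.3,(390,65)); print(b)
c=quad(d,[(82,449),(283,412),(286,463),(86,499)],.032,3.3,(390,65)); print(c)
print('base', quad(d,[(22,60),(237,22),(259,515),(70,550)],.008,3.3,(390,65)))
m=(b[0]+c[0])/2; v=c[0]-b[0]; print('stand',m,np.linalg.norm(v),np.degrees(np.arctan2(v[1],v[0])))
print('wide',quad(d,[(28,38),(205,38),(200,547),(42,547)],.022,3.6,(235,90)))
E
python3 - <<'E'
# same on top camera: bearers
from meas import *
d=cam('top'); im=cv2.cvtColor(d['img'],cv2.COLOR_RGB2BGR)
cv2.imwrite('pics/z2.png',np.hstack([cv2.resize(im[205:300,110:160],None,fx=6,fy=6,interpolation=cv2.INTER_NEAREST),cv2.resize(im[215:310,195:250],None,fx=6,fy=6,interpolation=cv2.INTER_NEAREST)]))
np.save('t1.npy',d,allow_pickle=True)
E
```

```text
(array([412. , 362.5]), array([87.7, 22. , 88. , 23.2]), 'ang01', np.float64(-88.72), 'ang03', np.float64(0.21))
(array([541.2, 365.1]), array([88.4, 23.6, 89.2, 23.1]), 'ang01', np.float64(-89.21), 'ang03', np.float64(2.41))
base (array([477.2, 363.1]), array([ 90.4, 219.1,  89.8, 219.1]), 'ang01', np.float64(-89.05), 'ang03', np.float64(1.5))
stand [476.6 363.8] 129.2261583426514 1.152855436104172
wide (array([460.9, 122.4]), array([ 64.5, 201.1,  65.1, 201.3]), 'ang01', np.float64(80.04), 'ang03', np.float64(-10.03))
```

View pics/z2.png

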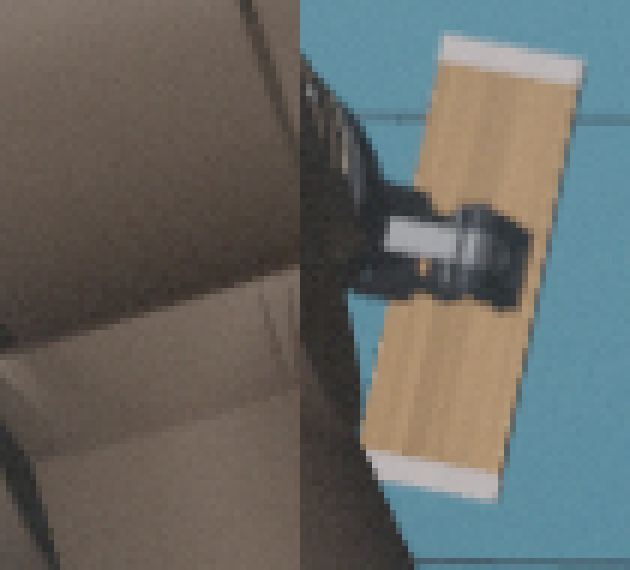

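```bash
python3 go.py 461 122.5 60 80; python3 -m jog '[[[-10,9,30],[0,0,0],85],[[-7,8,30],[0,0,0],85],[[0,8,30],[0,0,0],85],[[0,0,30],[0,0,0],85],[[0,0,30],[0,0,0],85],[[0,0,30],[0,0,0],85],[[0,0,30],[0,0,0],85],[[0,0,30],[0,0,0],85],[[0,0,10],[0,0,0],85],[[0,0,0],[0,0,0],85],[[0,0,0],[0,0,0],85]]'; python3 go.py 461 122.5 -2 80
```

```text
t 4.22 tcp [437.9 140.1 315.1] yaw 79.91 tilt [-0.0019 -0.0008] j [ 0.31  0.03  0.09  1.63 -0.    0.49] F [ 0.1  0.4 -0.4] w 84.7
shift tool mm [-13.   26.2 255.1]
wz total -0.0015
shift in turned axes [-13.4  25.8 255.1]
time: 5.13
ee_pos: [0.4595, 0.1172, 0.067]
eef_rot: [0.0, 0.768, 0.641, 0.0]
force: [0.3, 0.5, 0.7]
gripper_width: 0.995
t 5.13 tcp [459.5 117.2  67. ] yaw 79.7 tilt [0.0003 0.    ] j [ 0.25  0.07 -0.41  1.09 -0.    0.43] F [0.3 0.5 0.7] w 85.0
shift tool mm [ 5.4  0.5 69. ]
wz total -0.0053
shift in turned axes [ 5.5  0.5 69. ]
```

```bash
python3 -m jog '[[[5,0,20],[0,0,-0.005],85],[[0,0,20],[0,0,0],85],[[0,0,10],[0,0,0],85],[[0,0,5],[0,0,0],85],[[0,0,5],[0,0,0],85],[[0,0,5],[0,0,0],85],[[0,0,0],[0,0,0],85]]'; python3 go.py 461 122.5 -2 80
python3 - <<'E'
from h import *
d=cam('wrist'); save(d,'w2.png')
E
```

```text
time: 5.72
ee_pos: [0.4606, 0.1227, 0.0011]
eef_rot: [0.0, 0.766, 0.643, 0.0]
force: [0.0, -0.6, 0.4]
gripper_width: 0.996
t 5.72 tcp [460.6 122.7   1.1] yaw 80.03 tilt [0.0002 0.0001] j [ 0.26  0.12 -0.51  0.94 -0.    0.43] F [ 0.  -0.6  0.4] w 85.1
shift tool mm [-0.1  0.4  3.1]
wz total 0.0006
shift in turned axes [-0.1  0.4  3.1]
```

View pics/w2.png

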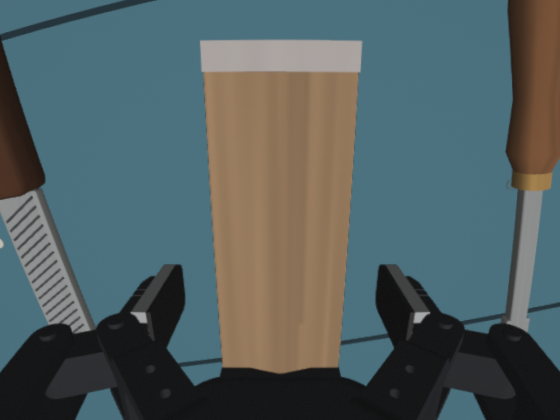

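```bash
python3 -m jog '[[[0,0,3],[0,0,0],85],[[0,0,0],[0,0,0],55],[[0,0,0],[0,0,0],55],[[0,0,0],[0,0,0],55],[[0,0,0],[0,0,0],55],[[0,0,0],[0,0,0],55],[[0,0,0],[0,0,0],55],[[0,0,0],[0,0,0],55]]' 60; python3 go.py 461 122.5 100 80;python3 -m jog '[[[0,0,0],[0,0,0],50],[[0,0,-5],[0,0,0],50],[[0,0,-10],[0,0,0],50],[[0,0,-15],[0,0,0],50],[[0,0,-20],[0,0,0],50],[[0,0,-20],[0,0,0],50],[[0,0,-20],[0,0,0],50],[[0,0,-10],[0,0,0],50],[[0,0,0],[0,0,0],50]]' 60; python3 go.py 477 363.5 100 91.2
python3 - <<'E'
from h import *
d=cam('wrist'); save(d,'w3.png')
d=cam('scene'); save(d,'s3.png')
E
```

```text
time: 6.43
ee_pos: [0.4604, 0.1227, -0.002]
eef_rot: [-0.0, 0.766, 0.643, 0.0]
force: [0.3, -0.7, -0.3]
gripper_width: 0.642
t 6.43 tcp [460.4 122.7  -2. ] yaw 80.04 tilt [0. 0.] j [ 0.26  0.13 -0.51  0.93  0.    0.43] F [ 0.3 -0.7 -0.3] w 54.8
shift tool mm [-1.00e-01  6.00e-01 -1.02e+02]
wz total 0.0007
shift in turned axes [-1.00e-01  6.00e-01 -1.02e+02]
time: 7.18
ee_pos: [0.4621, 0.1232, 0.101]
eef_rot: [0.001, 0.766, 0.643, 0.002]
force: [1.3, -0.9, 0.0]
gripper_width: 0.587
t 7.18 tcp [462.1 123.2 101. ] yaw 80.04 tilt [0.0049 0.0013] j [ 0.26  0.06 -0.35  1.16  0.    0.43] F [ 1.3 -0.9  0. ] w 50.1
shift tool mm [239.2 -26.9   1.4]
wz total -0.1947
shift in turned axes [239.9  19.9   1. ]
```

View pics/w3.png

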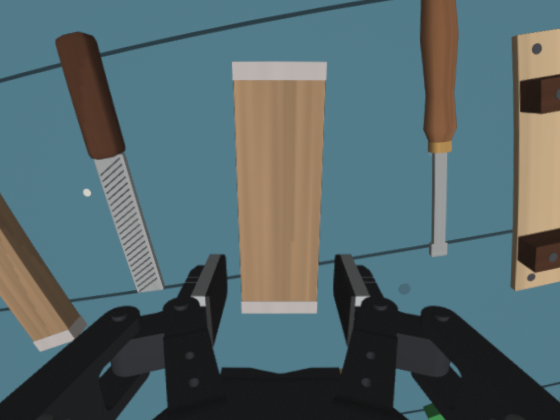

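View pics/s3.png

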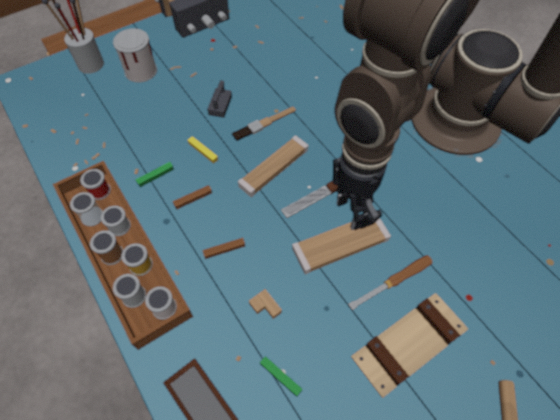

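```bash
python3 - <<'E'
from meas import *
d=cam('scene'); im=cv2.cvtColor(d['img'],cv2.COLOR_RGB2BGR)
for z in (.1,.11,.12,.13,.14): print(z,proj(d,[[.462,.123,z]]).round(1))
z=cv2.resize(im[130:280,280:430],None,fx=4,fy=4,interpolation=cv2.INTER_CUBIC)
cv2.imwrite('pics/z3.png',z)
m=nonblue(d)
d=cam('wrist');m=nonblue(d);print(at(d,m,(280,200),.022)); np.save('w3.npy',d,allow_pickle=True)
E
```

```text
0.1 [[345.4 221.5]]
0.11 [[346.1 218.9]]
0.12 [[346.8 216.4]]
0.13 [[347.5 213.7]]
0.14 [[348.2 211. ]]
(460.5, 120.7, 201.9, 75.5, -9.94)
```

View pics/z3.png

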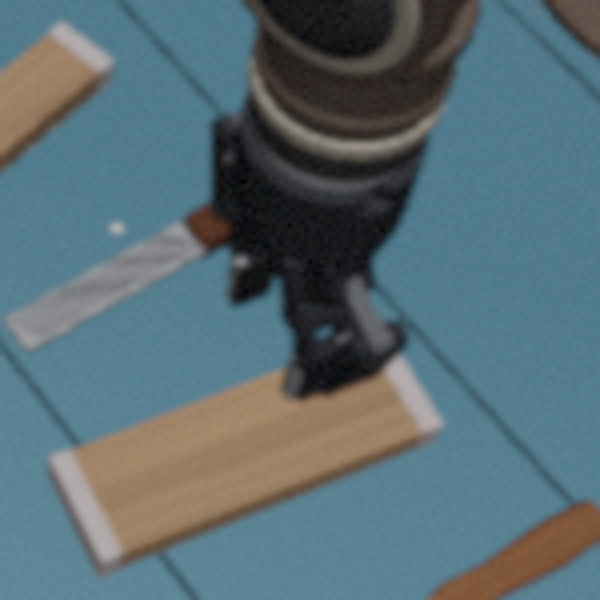

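```bash
python3 - <<'E'
from meas import *
from scipy.spatial.transform import Rotation as Ro
s=r.state(); q=np.array(s['eef_rot']); A=Ro.from_quat(q[[1,2,3,0]]).as_matrix(); p=np.array(s['ee_pos'])
out=[]
for n,(x0,y0,w) in {'scene':(290,140,130),'wrist':(180,180,200)}.items():
    d=cam(n); im=cv2.cvtColor(d['img'],cv2.COLOR_RGB2BGR)
    f=590/w/1.5
    z=cv2.resize(im[y0:y0+w,x0:x0+w],(396,396),interpolation=cv2.INTER_CUBIC); k=396/w
    for D,col in [(0,(0,0,255)),(.02,(0,255,0)),(.04,(255,255,0))]:
        for sx in(-1,1):
            P=np.array([[sx*.025,-.011,-D],[sx*.025,.011,-D]])@A.T+p
            u=((proj(d,P)-[x0,y0])*k).astype(int)
            cv2.line(z,tuple(map(int,u[0])),tuple(map(int,u[1])),col,1); print(n,D,sx,proj(d,P).round(0).tolist())
    out.append(z)
cv2.imwrite('pics/z4.png',np.hstack(out))
E
```

```text
scene 0 -1 [[345.0, 210.0], [335.0, 213.0]]
scene 0 1 [[357.0, 230.0], [347.0, 234.0]]
scene 0.02 -1 [[346.0, 204.0], [336.0, 208.0]]
scene 0.02 1 [[359.0, 225.0], [348.0, 229.0]]
scene 0.04 -1 [[348.0, 199.0], [338.0, 203.0]]
scene 0.04 1 [[360.0, 220.0], [350.0, 224.0]]
wrist 0 -1 [[233.0, 229.0], [235.0, 266.0]]
wrist 0 1 [[328.0, 229.0], [326.0, 266.0]]
wrist 0.02 -1 [[228.0, 244.0], [230.0, 285.0]]
wrist 0.02 1 [[333.0, 245.0], [331.0, 285.0]]
wrist 0.04 -1 [[221.0, 264.0], [224.0, 309.0]]
wrist 0.04 1 [[340.0, 264.0], [337.0, 309.0]]
```

View pics/z4.png

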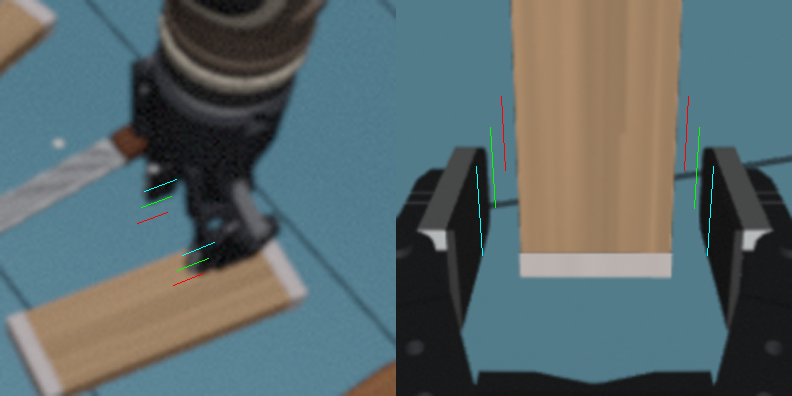

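```bash
python3 -m jog '[[[0,0,0],[0,0,0],85],[[0,0,20],[0,0,0],85],[[0,0,20],[0,0,0],85],[[0,0,20],[0,0,0],85],[[0,0,20],[0,0,0],85],[[0,0,15],[0,0,0],85],[[0,0,7],[0,0,0],85],[[0,0,5],[0,0,0],85],[[0,0,3],[0,0,0],85],[[0,0,3],[0,0,0],85],[[0,0,3],[0,0,0],85],[[0,0,0],[0,0,0],85]]'; python3 go.py 461 122.5 -20 80
python3 - <<'E'
from h import *
d=cam('wrist'); save(d,'w4.png')
E
```

```text
time: 8.48
ee_pos: [0.4606, 0.1228, -0.0179]
eef_rot: [0.0, 0.766, 0.643, 0.0]
force: [0.1, -0.3, 0.1]
gripper_width: 0.994
t 8.48 tcp [460.6 122.8 -17.9] yaw 80.04 tilt [0.0004 0.0001] j [ 0.26  0.14 -0.54  0.89  0.    0.43] F [ 0.1 -0.3  0.1] w 84.9
shift tool mm [-0.2  0.5  2.1]
wz total 0.0007
shift in turned axes [-0.2  0.5  2.1]
```

View pics/w4.png

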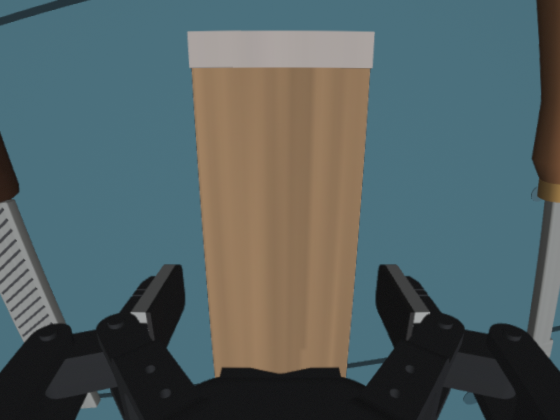

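```bash
python3 -m jog '[[[0,0,2],[0,0,0],85],[[0,0,0],[0,0,0],50],[[0,0,0],[0,0,0],50],[[0,0,0],[0,0,0],50],[[0,0,0],[0,0,0],50],[[0,0,0],[0,0,0],50],[[0,0,0],[0,0,0],50],[[0,0,0],[0,0,0],50]]' 60; python3 go.py
```

```text
time: 9.2
ee_pos: [0.4608, 0.1229, -0.0194]
eef_rot: [0.0, 0.766, 0.643, 0.0]
force: [-0.6, -0.2, 5.1]
gripper_width: 0.731
t 9.2 tcp [460.8 122.9 -19.4] yaw 80.04 tilt [0.0009 0.0003] j [ 0.26  0.14 -0.54  0.89  0.    0.43] F [-0.6 -0.2  5.1] w 62.4
```

```bash
python3 -m jog '[[[0,0,-3],[0,0,0],45],[[0,0,-8],[0,0,0],45],[[0,0,-15],[0,0,0],45],[[0,0,-20],[0,0,0],45],[[0,0,-20],[0,0,0],45],[[0,0,-20],[0,0,0],45],[[0,0,-10],[0,0,0],45],[[0,0,0],[0,0,0],45]]' 60; python3 go.py 477 363.5 80 91.2
python3 - <<'E'
from h import *
d=cam('wrist'); save(d,'w5.png'); np.save('w5.npy',d,allow_pickle=True)
E
```

```text
time: 9.87
ee_pos: [0.4619, 0.1231, 0.0784]
eef_rot: [0.001, 0.766, 0.643, 0.002]
force: [0.2, -0.5, -1.7]
gripper_width: 0.724
t 9.87 tcp [461.9 123.1  78.4] yaw 80.04 tilt [0.0039 0.001 ] j [ 0.26  0.07 -0.39  1.11 -0.    0.43] F [ 0.2 -0.5 -1.7] w 61.8
shift tool mm [239.4 -26.7  -1.3]
wz total -0.1948
shift in turned axes [240.   20.1  -1.6]
```

View pics/w5.png

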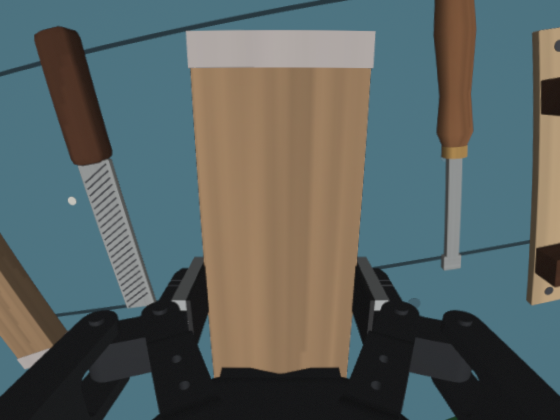

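```bash
python3 -m jog '[[[0,0,-2],[0,0,-0.1],45],[[0,0,0],[0,0,-0.095],45],[[15,2,0],[0,0,0],45],[[30,2,0],[0,0,0],45],[[30,2,0],[0,0,0],45],[[30,3,0],[0,0,0],45],[[30,2,0],[0,0,0],45],[[30,3,0],[0,0,0],45],[[30,2,0],[0,0,0],45],[[25,2,0],[0,0,0],45],[[15,2,0],[0,0,0],45],[[5,0,0],[0,0,0],45],[[0,0,0],[0,0,0],45],[[0,0,0],[0,0,0],45],[[0,0,0],[0,0,0],45]]' 60; python3 go.py 477 363.5 80 91.2
python3 - <<'E'
from h import *
d=cam('wrist'); save(d,'w6.png'); np.save('w6.npy',d,allow_pickle=True)
E
```

```text
time: 11.17
ee_pos: [0.4751, 0.3617, 0.0777]
eef_rot: [0.0, 0.7, 0.714, -0.001]
force: [-0.1, -1.0, -1.7]
gripper_width: 0.73
t 11.17 tcp [475.1 361.7  77.7] yaw 91.15 tilt [-0.0006 -0.001 ] j [ 0.65  0.29 -0.12  1.16 -0.    0.63] F [-0.1 -1.  -1.7] w 62.4
shift tool mm [ 1.8  1.9 -2.3]
wz total -0.0009
shift in turned axes [ 1.8  1.9 -2.3]
```

View pics/w6.png

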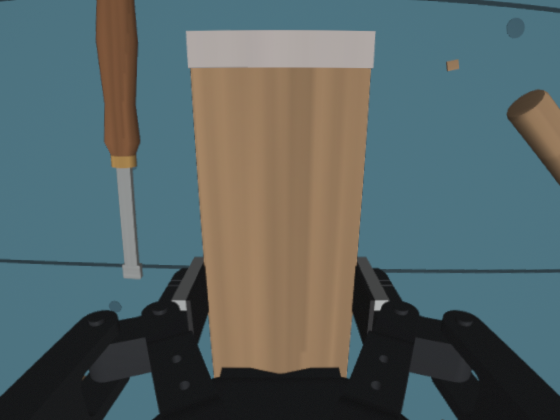

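```bash
python3 -m jog '[[[2,2,15],[0,0,0],45],[[0,0,15],[0,0,0],45],[[0,0,15],[0,0,0],45],[[0,0,8],[0,0,0],45],[[0,0,4],[0,0,0],45],[[0,0,3],[0,0,0],45],[[0,0,2],[0,0,0],45],[[0,0,0],[0,0,0],45],[[0,0,0],[0,0,0],45]]' 60; python3 go.py 477 363.5 12.6 91.2
```

```text
time: 11.97
ee_pos: [0.4776, 0.3654, 0.0167]
eef_rot: [0.0, 0.7, 0.715, 0.001]
force: [0.1, 0.1, -1.1]
gripper_width: 0.729
t 11.97 tcp [477.6 365.4  16.7] yaw 91.21 tilt [0.0008 0.0006] j [ 0.65  0.33 -0.21  1.03 -0.    0.63] F [ 0.1  0.1 -1.1] w 62.3
shift tool mm [-1.9 -0.7  4.1]
wz total 0.0002
shift in turned axes [-1.9 -0.7  4.1]
```

```bash
python3 -m jog '[[[-1,-0.5,2],[0,0,0],45],[[0,0,1],[0,0,0],45],[[0,0,1],[0,0,0],45],[[0,0,0],[0,0,0],45]]' 60; python3 go.py 477 363.5 12.6 91.2
python3 - <<'E'
from h import *
d=cam('scene'); save(d,'s7.png')
E
```

```text
time: 12.3
ee_pos: [0.4769, 0.3642, 0.0126]
eef_rot: [0.0, 0.7, 0.715, 0.0]
force: [-2.3, -1.9, 2.3]
gripper_width: 0.732
t 12.3 tcp [476.9 364.2  12.6] yaw 91.21 tilt [0.0005 0.0003] j [ 0.65  0.33 -0.22  1.02 -0.    0.63] F [-2.3 -1.9  2.3] w 62.5
shift tool mm [-0.7  0.1  0. ]
wz total 0.0003
shift in turned axes [-0.7  0.1  0. ]
```

View pics/s7.png

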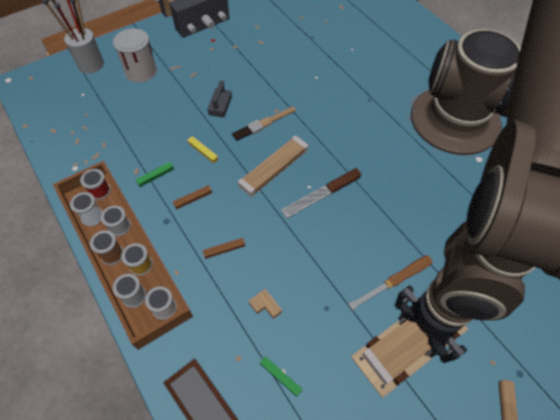

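```bash
python3 -m jog '[[[0,0,0],[0,0,0],68],[[0,0,0],[0,0,0],75],[[0,0,0],[0,0,0],82],[[0,0,0],[0,0,0],85],[[0,0,-5],[0,0,0],85],[[0,0,-15],[0,0,0],85],[[0,0,-30],[0,0,0],85],[[0,0,-35],[0,0,0],85],[[0,0,-35],[0,0,0],85],[[0,-3,-35],[0,0,0],85],[[0,-10,-35],[0,0,0],85],[[0,-10,-35],[0,0,0],85],[[0,-10,-20],[0,0,0],85],[[0,0,0],[0,0,0],85],[[0,0,0],[0,0,0],85],[[0,0,0],[0,0,0],85]]'; python3 go.py 676 -4.4 150 76.8
python3 - <<'E'
from meas import *
d=cam('wrist'); save(d,'w8.png'); np.save('w8.npy',d,allow_pickle=True)
E
```

```text
time: 13.68
ee_pos: [0.4438, 0.3634, 0.2563]
eef_rot: [0.0, 0.7, 0.715, -0.0]
force: [-0.7, 0.2, 0.2]
gripper_width: 0.995
t 13.68 tcp [443.8 363.4 256.3] yaw 91.22 tilt [-0.0004 -0.0004] j [ 0.69  0.23  0.19  1.53 -0.    0.66] F [-0.7  0.2  0.2] w 85.0
shift tool mm [-372.6  224.4  106.4]
wz total 0.2517
shift in turned axes [-305.   310.1  106.3]
```

View pics/w8.png

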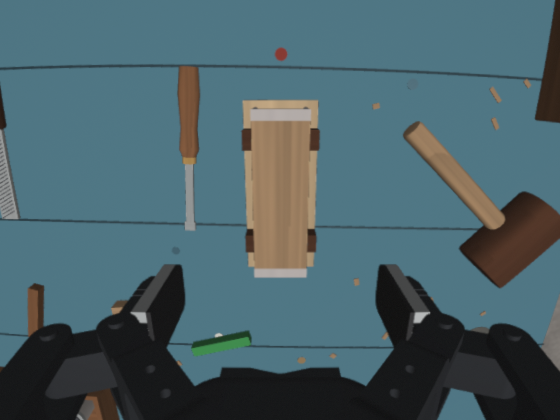

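```bash
python3 - <<'E'
from meas import *
d=load('w8.npy'); im=cv2.cvtColor(d['img'],cv2.COLOR_RGB2BGR)
cv2.imwrite('pics/z8.png',cv2.resize(im[92:288,232:332],None,fx=3,fy=3,interpolation=cv2.INTER_NEAREST))
E
```

```text
(no output)
```

View pics/z8.png

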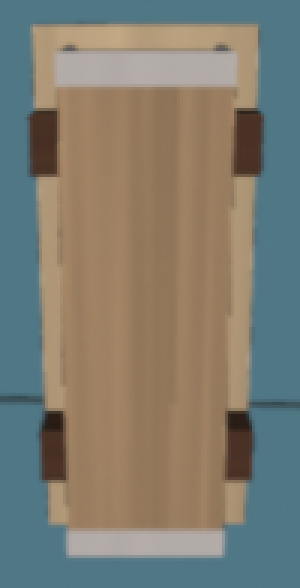

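```bash
python3 - <<'E'
from meas import *
d=load('w8.npy'); o=(232,92)
print('base',quad(d,[(33,26),(258,26),(244,523),(49,523)],.008,3,o))
print('wide',quad(d,[(54,50),(238,50),(225,556),(66,556)],.054,3,o))
b=quad(d,[(30,110),(262,110),(261,176),(32,176)],.032,3,o);c=quad(d,[(41,430),(253,430),(251,480),(42,480)],.032,3,o)
print(b,c,(b[0]+c[0])/2)
E
```

```text
base (array([477.4, 364.1]), array([ 89. , 218.5,  89.5, 218.6]), 'ang01', np.float64(-88.73), 'ang03', np.float64(1.38))
wide (array([476.8, 364. ]), array([ 65.1, 201.3,  65.7, 201.3]), 'ang01', np.float64(-88.73), 'ang03', np.float64(1.21))
(array([411.5, 362.7]), array([88.4, 25.2, 88.8, 25.2]), 'ang01', np.float64(-88.74), 'ang03', np.float64(1.71)) (array([541.9, 365.8]), array([88.8, 23. , 89.1, 23. ]), 'ang01', np.float64(-88.72), 'ang03', np.float64(0.76)) [476.7  364.25]
```

```bash
python3 go.py 610 -40 230 76.8
```

```text
t 13.73 tcp [443.7 363.2 255.6] yaw 91.21 tilt [-0.0015 -0.0013] j [ 0.69  0.23  0.19  1.53 -0.    0.66] F [-0.  -0.3 -0.5] w 84.9
shift tool mm [-406.5  157.8   25.9]
wz total 0.2515
shift in turned axes [-354.5  254.    25.6]
```

```bash
python3 -m jog '[[[0,0,0],[0,0,0.125],85],[[0,0,0],[0,0,0.125],85],[[-29,21,2],[0,0,0],70],[[-29,21,2],[0,0,0],50],[[-29,21,2],[0,0,0],50],[[-29,21,2],[0,0,0],50],[[-29,21,2],[0,0,0],50],[[-29,21,2],[0,0,0],50],[[-29,21,2],[0,0,0],50],[[-29,21,2],[0,0,0],50],[[-29,21,2],[0,0,0],50],[[-29,21,2],[0,0,0],50],[[-29,21,2],[0,0,0],50],[[-29,21,2],[0,0,0],50],[[0,0,0],[0,0,0],50],[[0,0,0],[0,0,0],50]]'; python3 go.py 676 -4.4 60 76.8
python3 - <<'E'
from meas import *
d=cam('wrist'); save(d,'w9.png'); np.save('w9.npy',d,allow_pickle=True)
E
```

```text
time: 15.07
ee_pos: [0.6101, -0.0346, 0.2303]
eef_rot: [-0.001, 0.784, 0.62, -0.002]
force: [-0.0, 0.9, -0.0]
gripper_width: 0.586
t 15.07 tcp [610.1 -34.6 230.3] yaw 76.68 tilt [-0.0042  0.0004] j [-0.06  0.3   0.23  1.5   0.    0.18] F [-0.   0.9 -0. ] w 50.0
shift tool mm [ 44.7  57.9 170. ]
wz total -0.0021
shift in turned axes [ 44.5  57.3 170.3]
```

View pics/w9.png

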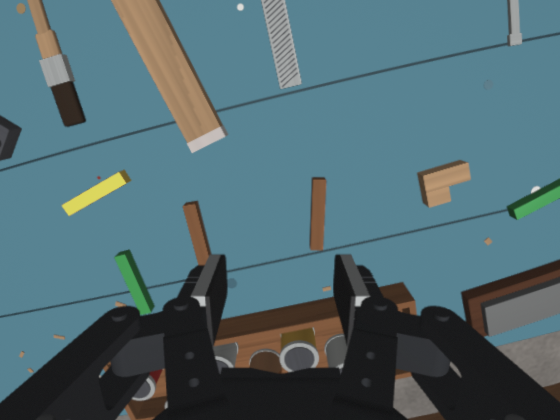

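```bash
python3 - <<'E'
from meas import *
d=load('w9.npy'); im=cv2.cvtColor(d['img'],cv2.COLOR_RGB2BGR)
print(at(d,nonblue(d),(318,214),.016))
cv2.imwrite('pics/z9.png',cv2.resize(im[165:275,170:345],None,fx=4.5,fy=4.5,interpolation=cv2.INTER_NEAREST))
E
```

```text
(674.9, 5.5, 96.4, 56.6, -0.12)
```

View pics/z9.png

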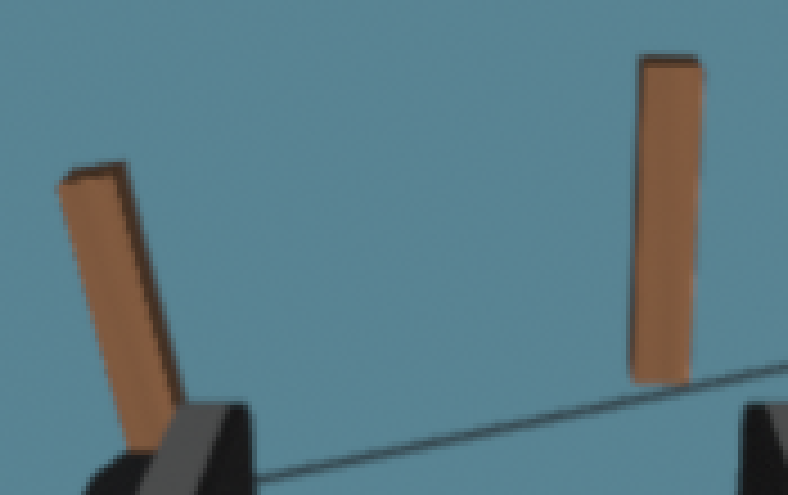

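```bash
python3 - <<'E'
from meas import *
d=load('w9.npy')
print(quad(d,[(642,66),(703,68),(690,384),(633,381)],.016,4.5,(170,165)))
P=onplane(d,(np.array([(60,185),(118,174),(128,450),(180,405)])+.5)/4.5-.5+[170,165],.016)[:,:2]*1000
print(P.round(1)); 
for a,b in((0,2),(1,3)): v=P[b]-P[a]; print(np.degrees(np.arctan2(v[1],v[0])))
m=(P[0]+P[1])/2; print(m+45*np.array([np.cos(np.radians(-1.5)),np.sin(np.radians(-1.5))]))
E
python3 go.py 676 -4.4 60 76.8
```

```text
(array([675.5,  -4. ]), array([15.8, 89.3, 15.8, 88.9]), 'ang01', np.float64(74.1), 'ang03', np.float64(-13.23))
[[ 626.2 -158.3]
 [ 626.8 -142.2]
 [ 705.1 -164.3]
 [ 695.1 -145.8]]
-4.343790238313083
-3.009273916709337
[ 671.4822753 -151.4262449]
t 15.12 tcp [609.8 -33.4 231. ] yaw 76.78 tilt [-0.0035  0.0006] j [-0.05  0.3   0.23  1.5   0.    0.18] F [ 0.  -0.3  0.2] w 49.8
shift tool mm [ 43.4  58.4 170.8]
wz total -0.0003
shift in turned axes [ 43.3  57.8 171. ]
```

```bash
python3 -m jog '[[[15,19,25],[0,0,0],45],[[15,19,25],[0,0,0],40],[[13,19,25],[0,0,0],40],[[0,0,25],[0,0,0],40],[[0,0,25],[0,0,0],40],[[0,0,25],[0,0,0],40],[[0,0,20],[0,0,0],40],[[0,0,0],[0,0,0],40],[[0,0,0],[0,0,0],40]]'; python3 go.py 675.5 -4 -17 76.8
```

```text
time: 15.87
ee_pos: [0.674, -0.0023, 0.0619]
eef_rot: [-0.001, 0.783, 0.622, -0.001]
force: [-0.4, -0.1, 1.1]
gripper_width: 0.469
t 15.87 tcp [674.   -2.3  61.9] yaw 76.99 tilt [-0.0033  0.0001] j [-0.    0.44  0.06  1.19  0.    0.22] F [-0.4 -0.1  1.1] w 40.1
shift tool mm [-1.3  2.1 78.9]
wz total 0.0033
shift in turned axes [-1.3  1.8 78.9]
```

```bash
python3 -m jog '[[[-1,1.5,20],[0,0,0.003],40],[[0,0,20],[0,0,0],40],[[0,0,15],[0,0,0],40],[[0,0,10],[0,0,0],40],[[0,0,5],[0,0,0],40],[[0,0,4],[0,0,0],40],[[0,0,3],[0,0,0],40],[[0,0,0],[0,0,0],40],[[0,0,0],[0,0,0],40]]'; python3 go.py 675.5 -4 -17 76.8
python3 - <<'E'
from meas import *
d=cam('wrist'); save(d,'w10.png')
E
```

```text
time: 16.62
ee_pos: [0.6773, -0.005, -0.0132]
eef_rot: [0.0, 0.784, 0.621, 0.0]
force: [0.0, -0.1, 0.6]
gripper_width: 0.469
t 16.62 tcp [677.3  -5.  -13.2] yaw 76.72 tilt [0.0011 0.    ] j [-0.01  0.48 -0.05  1.04  0.    0.22] F [ 0.  -0.1  0.6] w 40.1
shift tool mm [ 0.5 -2.   3.8]
wz total -0.0014
shift in turned axes [ 0.5 -2.   3.8]
```

View pics/w10.png

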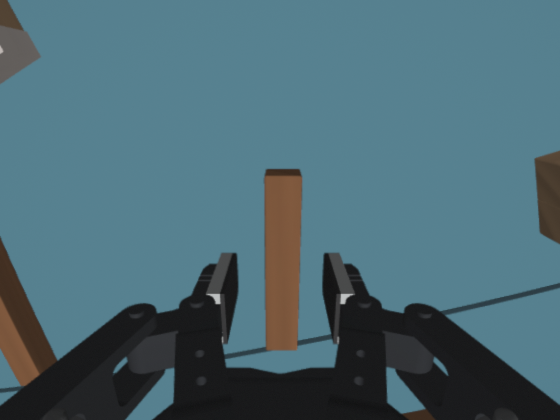

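```bash
python3 -m jog '[[[0.5,-2,2],[0,0,0],40],[[0,0,2],[0,0,0],40],[[0,0,0],[0,0,0],30],[[0,0,0],[0,0,0],20],[[0,0,0],[0,0,0],10],[[0,0,0],[0,0,0],8],[[0,0,0],[0,0,0],8],[[0,0,0],[0,0,0],8]]' 30; python3 go.py 675.5 -4 -17 76.8
```

```text
time: 17.33
ee_pos: [0.675, -0.0041, -0.0179]
eef_rot: [0.0, 0.784, 0.621, 0.0]
force: [-0.2, -0.2, 1.3]
gripper_width: 0.172
t 17.33 tcp [675.   -4.1 -17.9] yaw 76.72 tilt [0.0001 0.    ] j [-0.01  0.48 -0.06  1.03  0.    0.23] F [-0.2 -0.2  1.3] w 14.7
shift tool mm [ 0.2  0.4 -0.9]
wz total -0.0014
shift in turned axes [ 0.2  0.4 -0.9]
```

```bash
python3 -m jog '[[[0,0,-3],[0,0,0],8],[[0,0,-7],[0,0,0],8],[[0,0,-13],[0,0,0.12],8],[[0,0,-13],[0,0,0.12],8],[[0,0,-13],[0,0,0.12],8],[[0,0,-13],[0,0,0.12],8],[[0,0,-13],[0,0,0.12],8],[[0,0,-13],[0,0,0.12],8],[[0,0,-13],[0,0,0.12],8],[[0,0,-13],[0,0,0.12],8],[[0,0,-13],[0,0,0.12],8],[[0,0,-13],[0,0,0.12],8],[[0,0,-5],[0,0,0.117],8],[[0,0,0],[0,0,0],8],[[0,0,0],[0,0,0],8]]' 30; python3 go.py 542 365.6 130 1.25 
```

```text
time: 18.58
ee_pos: [0.6752, -0.0041, 0.1277]
eef_rot: [0.0, 1.0, 0.013, 0.001]
force: [0.4, -0.2, -1.2]
gripper_width: 0.173
t 18.58 tcp [675.2  -4.1 127.7] yaw 1.45 tilt [ 0.0011 -0.    ] j [-0.01  0.42  0.17  1.32  0.    1.54] F [ 0.4 -0.2 -1.2] w 14.8
shift tool mm [-123.8 -372.9   -2.5]
wz total 0.0034
shift in turned axes [-125.1 -372.5   -2.3]
```

```bash
python3 -m jog '[[[-6,-18,0],[0,0,0.003],8],[[-10,-30,0],[0,0,0],8],[[-10,-30,0],[0,0,0],8],[[-10,-30,0],[0,0,0],8],[[-10,-30,0],[0,0,0],8],[[-10,-30,0],[0,0,0],8],[[-10,-30,0],[0,0,0],8],[[-10,-30,0],[0,0,0],8],[[-10,-30,0],[0,0,0],8],[[-10,-30,0],[0,0,0],8],[[-10,-30,0],[0,0,0],8],[[-10,-30,0],[0,0,0],8],[[-8,-20,0],[0,0,0],8],[[0,0,0],[0,0,0],8],[[0,0,0],[0,0,0],8],[[0,0,0],[0,0,0],8]]' 30; python3 go.py 542 365.6 75 1.25
python3 - <<'E'
from meas import *
d=cam('wrist'); save(d,'w11.png')
E
```

```text
time: 19.92
ee_pos: [0.5438, 0.3609, 0.1264]
eef_rot: [0.0, 1.0, 0.01, -0.0]
force: [0.2, -0.2, -0.5]
gripper_width: 0.179
t 19.92 tcp [543.8 360.9 126.4] yaw 1.18 tilt [-0.0008 -0.001 ] j [ 0.59  0.38  0.11  1.3  -0.    2.14] F [ 0.2 -0.2 -0.5] w 15.3
shift tool mm [-1.6 -4.7 51.4]
wz total -0.0011
shift in turned axes [-1.7 -4.7 51.4]
```

View pics/w11.png

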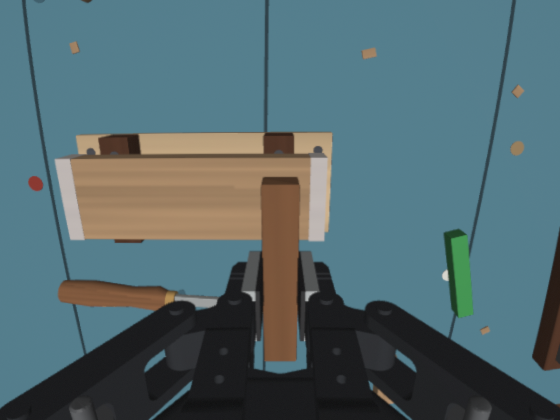

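Stick held square; coming down over the far bearer.

```bash
python3 -m jog '[[[-1.6,-4.5,15],[0,0,0],8],[[0,0,20],[0,0,0],8],[[0,0,20],[0,0,0],8],[[0,0,15],[0,0,0],8],[[0,0,10],[0,0,0],8],[[0,0,5],[0,0,0],8],[[0,0,0],[0,0,0],8],[[0,0,0],[0,0,0],8]]' 30; python3 go.py 542 365.6 36.1 1.25
python3 - <<'E'
from meas import *
d=cam('wrist'); save(d,'w12.png')
E
```

```text
time: 20.63
ee_pos: [0.5428, 0.3657, 0.0426]
eef_rot: [-0.0, 1.0, 0.009, 0.0]
force: [-0.0, 0.3, -0.5]
gripper_width: 0.177
t 20.63 tcp [542.8 365.7  42.6] yaw 1.06 tilt [0.0005 0.0003] j [ 0.59  0.41 -0.03  1.13 -0.    2.15] F [-0.   0.3 -0.5] w 15.1
shift tool mm [-0.8  0.   6.5]
wz total -0.0034
shift in turned axes [-0.8  0.   6.5]
```

View pics/w12.png

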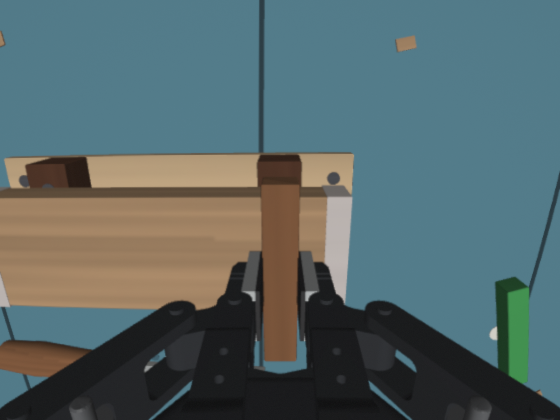

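```bash
python3 -m jog '[[[-0.5,0,3],[0,0,-0.003],8],[[0,0,2],[0,0,0],8],[[0,0,1],[0,0,0],8],[[0,0,0.5],[0,0,0],8],[[0,0,0],[0,0,0],8],[[0,0,0],[0,0,0],8]]' 30; python3 go.py 542 365.6 36.1 1.25
```

```text
time: 21.18
ee_pos: [0.5419, 0.3661, 0.036]
eef_rot: [-0.0, 1.0, 0.011, 0.0]
force: [-1.4, -1.4, 3.7]
gripper_width: 0.176
t 21.18 tcp [541.9 366.1  36. ] yaw 1.27 tilt [0.0005 0.0004] j [ 0.59  0.41 -0.04  1.11  0.    2.14] F [-1.4 -1.4  3.7] w 15.0
shift tool mm [ 0.1  0.5 -0.1]
wz total 0.0003
shift in turned axes [ 0.1  0.5 -0.1]
```

```bash
python3 -m jog '[[[0,0,0],[0,0,0],20],[[0,0,0],[0,0,0],25],[[0,0,0],[0,0,0],30],[[0,0,-4],[0,0,0],35],[[0,0,-10],[0,0,0],35],[[0,0,-20],[0,0,0],35],[[0,0,-30],[0,0,-0.1],35],[[0,0,-30],[0,0,-0.12],35],[[0,0,-30],[0,0,-0.12],35],[[0,0,-30],[0,0,-0.12],35],[[0,0,-10],[0,0,-0.12],35],[[0,0,0],[0,0,-0.12],35],[[0,0,0],[0,0,-0.12],35],[[0,0,0],[0,0,-0.12],35],[[0,0,0],[0,0,-0.12],35],[[0,0,0],[0,0,-0.12],35],[[0,0,0],[0,0,-0.12],35],[[0,0,0],[0,0,-0.12],35],[[0,0,0],[0,0,-0.12],35]]' 30; python3 go.py 640 -150 190 87
python3 - <<'E'
from meas import *
d=cam('wrist'); save(d,'w13.png')
E
```

```text
time: 22.77
ee_pos: [0.5418, 0.366, 0.2005]
eef_rot: [0.0, 0.708, 0.706, 0.0]
force: [0.4, 0.2, -0.6]
gripper_width: 0.41
t 22.77 tcp [541.8 366.  200.5] yaw 89.84 tilt [0.0007 0.0005] j [0.59 0.38 0.27 1.46 0.   0.6 ] F [ 0.4  0.2 -0.6] w 35.0
shift tool mm [-515.7   99.7   10.4]
wz total 0.0495
shift in turned axes [-510.1  125.1   10.5]
```

View pics/w13.png

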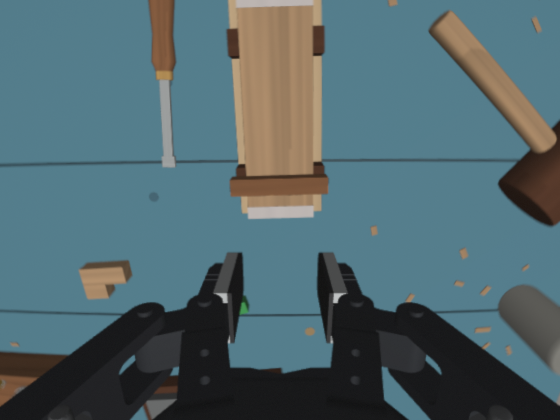

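```bash
python3 -m jog '[[[-17,4,0],[0,0,0.05],35],[[-32,8,0],[0,0,0],35],[[-32,8,0],[0,0,0],35],[[-32,8,0],[0,0,0],35],[[-32,8,0],[0,0,0],35],[[-32,8,0],[0,0,0],35],[[-32,8,0],[0,0,0],35],[[-32,8,0],[0,0,0],35],[[-32,8,0],[0,0,0],35],[[-32,8,0],[0,0,0],35],[[-32,8,0],[0,0,0],35],[[-32,8,0],[0,0,0],35],[[-32,8,0],[0,0,0],35],[[-32,8,0],[0,0,0],35],[[-32,8,0],[0,0,0],35],[[-32,8,0],[0,0,0],35],[[-13,1,0],[0,0,0],35],[[0,0,0],[0,0,0],35],[[0,0,0],[0,0,0],35]]' 30; python3 go.py 671 -153 60 87
python3 - <<'E'
from meas import *
d=cam('wrist'); save(d,'w14.png'); np.save('w14.npy',d,allow_pickle=True)
im=cv2.cvtColor(d['img'],cv2.COLOR_RGB2BGR)
cv2.imwrite('pics/z14.png',cv2.resize(im[100:280,200:360],None,fx=3.3,fy=3.3,interpolation=cv2.INTER_NEAREST))
E
```

```text
time: 24.4
ee_pos: [0.6373, -0.1506, 0.1997]
eef_rot: [-0.0, 0.729, 0.685, 0.0]
force: [0.1, 0.5, -0.0]
gripper_width: 0.41
t 24.4 tcp [ 637.3 -150.6  199.7] yaw 86.47 tilt [0.     0.0006] j [-0.23  0.38  0.27  1.46  0.   -0.17] F [ 0.1  0.5 -0. ] w 35.0
shift tool mm [ -0.4  33.8 139.7]
wz total -0.0092
shift in turned axes [ -0.6  33.8 139.7]
```

View pics/w14.png

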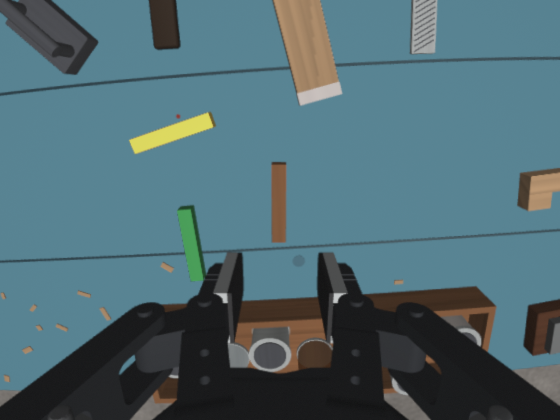

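View pics/z14.png

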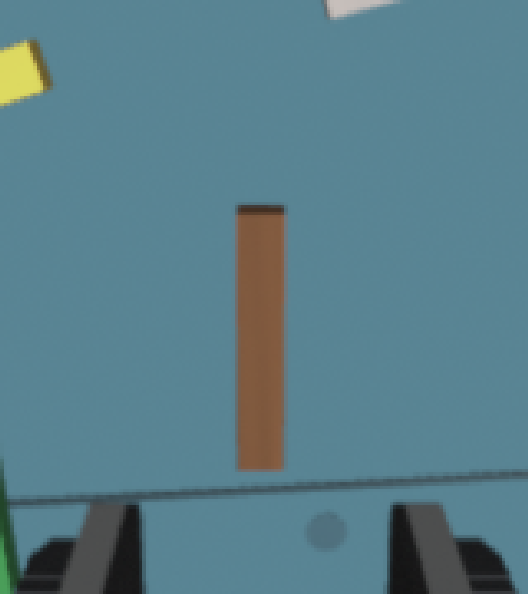

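```bash
python3 - <<'E'
from meas import *
d=load('w14.npy')
print(quad(d,[(237,214),(285,214),(283,470),(238,470)],.016,3.3,(200,100)))
E
python3 -m jog '[[[-0.4,11,25],[0,0,0],38],[[0,11,25],[0,0,0],40],[[0,11,25],[0,0,0],40],[[0,0,25],[0,0,0],40],[[0,0,25],[0,0,0],40],[[0,0,15],[0,0,0],40],[[0,0,0],[0,0,0],40],[[0,0,0],[0,0,0],40]]'; python3 go.py 671 -153 -17 86.5
```

```text
(array([ 671. , -154.4]), array([15.3, 88.9, 15.5, 88.9]), 'ang01', np.float64(86.51), 'ang03', np.float64(-3.67))
time: 25.12
ee_pos: [0.6698, -0.1509, 0.0593]
eef_rot: [-0.001, 0.727, 0.687, -0.0]
force: [0.0, 0.3, -0.2]
gripper_width: 0.473
t 25.12 tcp [ 669.8 -150.9   59.3] yaw 86.72 tilt [-0.0016  0.0006] j [-0.22  0.47  0.09  1.2   0.   -0.16] F [ 0.   0.3 -0.2] w 40.4
shift tool mm [-2.1  1.5 76.3]
wz total 0.0038
shift in turned axes [-2.1  1.4 76.3]
```

```bash
python3 -m jog '[[[-3.5,0,20],[0,0,0.004],40],[[0,0,20],[0,0,0],40],[[0,0,15],[0,0,0],40],[[0,0,10],[0,0,0],40],[[0,0,5],[0,0,0],40],[[0,0,4],[0,0,0],40],[[0,0,0],[0,0,0],40],[[0,0,0],[0,0,0],40]]'; python3 go.py 671 -154.4 -17.9 86.4
python3 - <<'E'
from meas import *
d=cam('wrist'); save(d,'w15.png')
E
```

```text
time: 25.78
ee_pos: [0.6708, -0.1562, -0.0134]
eef_rot: [0.001, 0.729, 0.685, 0.0]
force: [-0.2, -0.1, -0.4]
gripper_width: 0.467
t 25.78 tcp [ 670.8 -156.2  -13.4] yaw 86.41 tilt [ 0.0014 -0.0003] j [-0.23  0.5  -0.02  1.05  0.   -0.17] F [-0.2 -0.1 -0.4] w 39.9
shift tool mm [1.8 0.1 4.5]
wz total 0.0001
shift in turned axes [1.8 0.1 4.5]
```

View pics/w15.png

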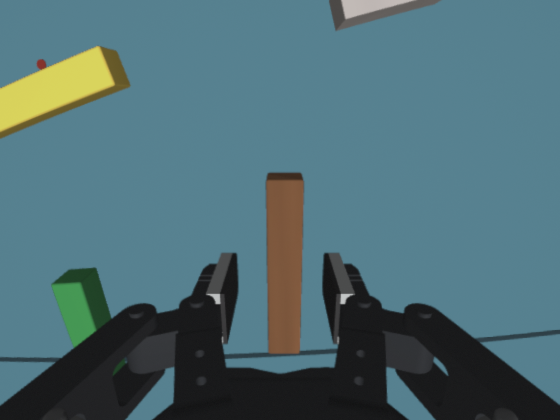

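```bash
python3 -m jog '[[[1.8,0,2.5],[0,0,0],40],[[0,0,2],[0,0,0],40],[[0,0,0],[0,0,0],30],[[0,0,0],[0,0,0],20],[[0,0,0],[0,0,0],10],[[0,0,0],[0,0,0],8],[[0,0,0],[0,0,0],8],[[0,0,0],[0,0,0],8]]' 30; python3 go.py 671 -154.4 -17.9 86.4; python3 -m jog '[[[0,0,-3],[0,0,0],8],[[0,0,-7],[0,0,0],8],[[0,0,-13],[0,0,0.12],8],[[0,0,-13],[0,0,0.12],8],[[0,0,-13],[0,0,0.12],8],[[0,0,-13],[0,0,0.12],8],[[0,0,-13],[0,0,0.12],8],[[0,0,-13],[0,0,0.12],8],[[0,0,-13],[0,0,0.12],8],[[0,0,-13],[0,0,0.12],8],[[0,0,-13],[0,0,0.12],8],[[0,0,-13],[0,0,0.12],8],[[0,0,-5],[0,0,0.12],8],[[0,0,0],[0,0,0.12],8],[[0,0,0],[0,0,0.046],8],[[0,0,0],[0,0,0],8],[[0,0,0],[0,0,0],8]]' 30; python3 go.py 412 362.8 130 1.25
```

```text
time: 26.5
ee_pos: [0.6703, -0.1544, -0.0189]
eef_rot: [0.0, 0.729, 0.685, 0.0]
force: [-0.4, 0.5, 1.2]
gripper_width: 0.177
t 26.5 tcp [ 670.3 -154.4  -18.9] yaw 86.4 tilt [ 0.0002 -0.0001] j [-0.23  0.51 -0.02  1.04 -0.   -0.16] F [-0.4  0.5  1.2] w 15.1
shift tool mm [ 0.1  0.7 -1. ]
wz total -0.0
shift in turned axes [ 0.1  0.7 -1. ]
time: 27.92
ee_pos: [0.6703, -0.1544, 0.1265]
eef_rot: [0.0, 1.0, 0.012, 0.0]
force: [-0.2, 0.1, -1.1]
gripper_width: 0.174
t 27.92 tcp [ 670.3 -154.4  126.5] yaw 1.35 tilt [ 0.0003 -0.0001] j [-0.23  0.45  0.21  1.33  0.    1.32] F [-0.2  0.1 -1.1] w 14.9
shift tool mm [-246.  -523.1   -3.6]
wz total 0.0018
shift in turned axes [-246.9 -522.7   -3.5]
```

```bash
python3 -m jog '[[[-7,-15,0],[0,0,0],8],[[-13,-29,0],[0,0,0],8],[[-14,-29,0],[0,0,0],8],[[-14,-29,0],[0,0,0],8],[[-14,-29,0],[0,0,0],8],[[-14,-29,0],[0,0,0],8],[[-14,-29,0],[0,0,0],8],[[-14,-29,0],[0,0,0],8],[[-14,-29,0],[0,0,0],8],[[-14,-29,0],[0,0,0],8],[[-14,-29,0],[0,0,0],8],[[-14,-29,0],[0,0,0],8],[[-14,-29,0],[0,0,0],8],[[-14,-29,0],[0,0,0],8],[[-14,-29,0],[0,0,0],8],[[-14,-29,0],[0,0,0],8],[[-13,-29,0],[0,0,0],8],[[-13,-29,0],[0,0,0],8],[[-7,-15,0],[0,0,0],8],[[0,0,0],[0,0,0],8]]' 30; python3 -m jog '[[[0,0,0],[0,0,0],8],[[0,0,0],[0,0,0],8]]'; python3 go.py 412 362.8 75 1.25
```

```text
time: 29.58
ee_pos: [0.4082, 0.3658, 0.1261]
eef_rot: [-0.0, 1.0, 0.014, -0.0]
force: [-0.5, -0.3, -0.4]
gripper_width: 0.177
time: 29.75
ee_pos: [0.4099, 0.3625, 0.126]
eef_rot: [0.0, 1.0, 0.011, 0.0]
force: [-0.0, -0.6, -0.2]
gripper_width: 0.176
t 29.75 tcp [409.9 362.5 126. ] yaw 1.29 tilt [ 0.     -0.0005] j [ 0.72  0.18 -0.16  1.24 -0.    2.27] F [-0.  -0.6 -0.2] w 15.0
shift tool mm [ 2.1 -0.3 51. ]
wz total 0.0008
shift in turned axes [ 2.1 -0.3 51. ]
```

```bash
python3 -m jog '[[[2,0,15],[0,0,0],8],[[0,0,20],[0,0,0],8],[[0,0,20],[0,0,0],8],[[0,0,15],[0,0,0],8],[[0,0,10],[0,0,0],8],[[0,0,5],[0,0,0],8],[[0,0,0],[0,0,0],8],[[0,0,0],[0,0,0],8]]' 30; python3 go.py 412 362.8 35.1 1.25
python3 - <<'E'
from meas import *
d=cam('wrist'); save(d,'w16.png')
E
```

```text
time: 30.42
ee_pos: [0.4123, 0.3628, 0.0416]
eef_rot: [-0.0, 1.0, 0.011, 0.0]
force: [-0.9, 1.0, -0.3]
gripper_width: 0.177
t 30.42 tcp [412.3 362.8  41.6] yaw 1.23 tilt [0.0004 0.0003] j [ 0.72  0.22 -0.29  1.05 -0.    2.27] F [-0.9  1.  -0.3] w 15.1
shift tool mm [-0.3  0.   6.5]
wz total -0.0004
shift in turned axes [-0.3  0.   6.5]
```

View pics/w16.png

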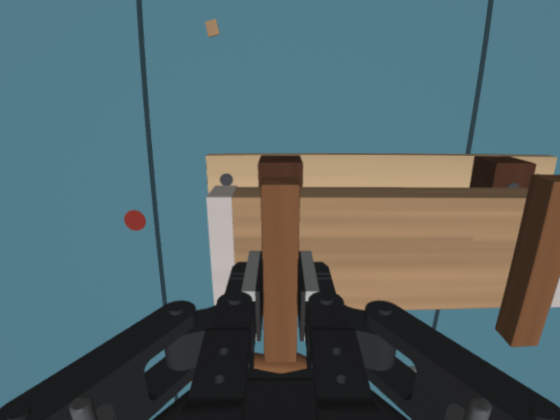

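```bash
python3 -m jog '[[[0,0,3],[0,0,0],8],[[0,0,1.5],[0,0,0],8],[[0,0,1],[0,0,0],8],[[0,0,0.5],[0,0,0],8],[[0,0,0],[0,0,0],8],[[0,0,0],[0,0,0],8]]' 30; python3 go.py 412 362.8 35.1 1.25
```

```text
time: 30.97
ee_pos: [0.4118, 0.3631, 0.0351]
eef_rot: [-0.0, 1.0, 0.011, 0.0]
force: [-0.6, 0.2, 0.4]
gripper_width: 0.178
t 30.97 tcp [411.8 363.1  35.1] yaw 1.27 tilt [0.0001 0.    ] j [ 0.72  0.23 -0.3   1.04 -0.    2.27] F [-0.6  0.2  0.4] w 15.2
shift tool mm [ 0.2  0.3 -0. ]
wz total 0.0003
shift in turned axes [ 0.2  0.3 -0. ]
```

```bash
python3 -m jog '[[[0,0,0.5],[0,0,0],8],[[0,0,0],[0,0,0],8],[[0,0,0],[0,0,0],20],[[0,0,0],[0,0,0],25],[[0,0,0],[0,0,0],30],[[0,0,-4],[0,0,0],35],[[0,0,-10],[0,0,0],35],[[0,0,-20],[0,0,0],35],[[0,0,-30],[0,0,-0.1],45],[[0,0,-30],[0,0,-0.12],55],[[0,0,-30],[0,0,-0.12],65],[[0,0,-30],[0,0,-0.12],70],[[0,0,-20],[0,0,-0.12],70],[[0,0,-20],[0,0,-0.12],70],[[0,0,-10],[0,0,-0.12],70],[[0,0,0],[0,0,-0.12],70],[[0,0,0],[0,0,-0.12],70],[[0,0,0],[0,0,-0.12],70],[[0,0,0],[0,0,-0.12],70],[[0,0,0],[0,0,-0.12],70]]' 30; python3 -m jog '[[[0,0,0],[0,0,-0.12],70],[[0,0,0],[0,0,-0.12],70],[[0,0,0],[0,0,0],70],[[0,0,0],[0,0,0],70]]';  python3 go.py 440 -110 230 102
python3 - <<'E'
from meas import *
d=cam('wrist'); save(d,'w17.png'); np.save('w17.npy',d,allow_pickle=True)
E
```

```text
time: 32.63
ee_pos: [0.4118, 0.363, 0.2395]
eef_rot: [0.0, 0.749, 0.662, 0.0]
force: [-0.0, -0.8, -0.5]
gripper_width: 0.82
time: 32.97
ee_pos: [0.4118, 0.3631, 0.2392]
eef_rot: [0.0, 0.668, 0.744, 0.0]
force: [-0.4, 0.2, 0.7]
gripper_width: 0.82
t 32.97 tcp [411.8 363.1 239.2] yaw 96.18 tilt [0.0006 0.0005] j [0.72 0.17 0.09 1.48 0.   0.61] F [-0.4  0.2  0.7] w 70.0
shift tool mm [-473.4  -22.9    9. ]
wz total -0.1016
shift in turned axes [-468.6  -70.8    9.2]
```

View pics/w17.png

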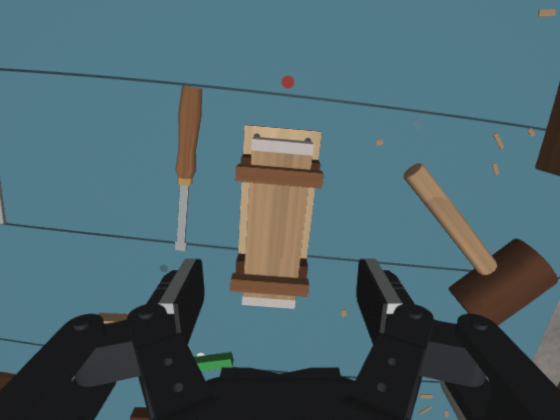

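```bash
python3 - <<'E'
from meas import *
d=load('w17.npy'); im=cv2.cvtColor(d['img'],cv2.COLOR_RGB2BGR)
cv2.imwrite('pics/z17.png',np.hstack([cv2.resize(im[148:198,228:330],None,fx=7.5,fy=7.5,interpolation=cv2.INTER_NEAREST)]))
cv2.imwrite('pics/z17b.png',np.hstack([cv2.resize(im[255:310,224:316],None,fx=8,fy=8,interpolation=cv2.INTER_NEAREST)]))
E
```

```text
(no output)
```

View pics/z17.png

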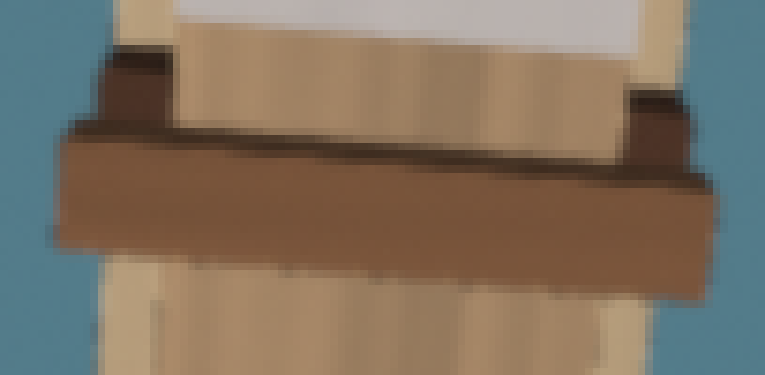

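View pics/z17b.png

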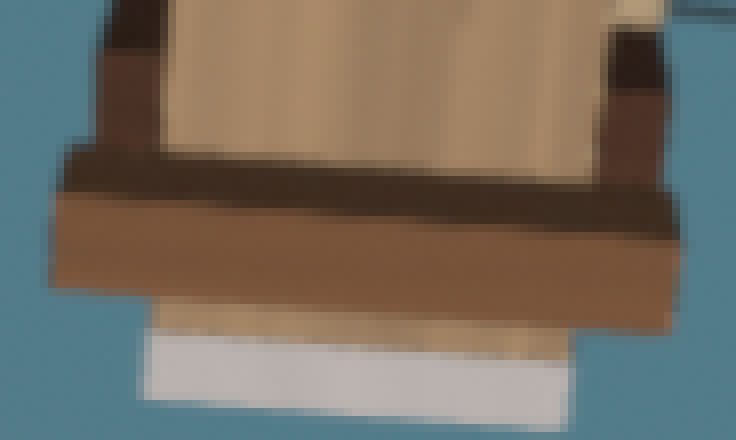

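```bash
python3 - <<'E'
from meas import *
d=load('w17.npy')
a=quad(d,[(62,138),(715,190),(704,302),(55,247)],.070,7.5,(228,148))
b=quad(d,[(60,192),(680,241),(672,334),(51,288)],.070,8,(224,255))
print(a,b); v=b[0]-a[0]; print((a[0]+b[0])/2,np.linalg.norm(v),np.degrees(np.arctan2(v[1],v[0])))
E
python3 -m jog '[[[-16,-2,0],[0,0,-0.05],70],[[-30,-3,0],[0,0,-0.05],70],[[-30,-4,0],[0,0,0],70],[[-30,-5,0],[0,0,0],70],[[-30,-5,0],[0,0,0],70],[[-30,-5,0],[0,0,0],70],[[-30,-5,0],[0,0,0],70],[[-30,-5,0],[0,0,0],70],[[-30,-5,0],[0,0,0],70],[[-30,-5,0],[0,0,0],70],[[-30,-5,0],[0,0,0],70],[[-30,-5,0],[0,0,0],70],[[-30,-5,0],[0,0,0],70],[[-30,-5,0],[0,0,0],70],[[-30,-4,0],[0,0,0],70],[[-30,-4,0],[0,0,0],70],[[-5,0,0],[0,0,0],70],[[0,0,0],[0,0,0],70],[[0,0,0],[0,0,0],70]]'; python3 go.py 469 -120 60 102
python3 - <<'E'
from meas import *
d=cam('wrist'); save(d,'w18.png'); np.save('w18.npy',d,allow_pickle=True)
E
```

```text
(array([411.5, 361.7]), array([88.7, 15.7, 89.4, 15.2]), 'ang01', np.float64(-88.6), 'ang03', np.float64(1.64)) (array([541.1, 364.8]), array([88.2, 15.4, 89.6, 15.8]), 'ang01', np.float64(-88.73), 'ang03', np.float64(1.1))
[476.3  363.25] 129.63707031555444 1.3702396090809914
time: 34.6
ee_pos: [0.4369, -0.1127, 0.2386]
eef_rot: [-0.0, 0.63, 0.777, 0.0]
force: [-0.2, 0.1, -0.1]
gripper_width: 0.82
t 34.6 tcp [ 436.9 -112.7  238.6] yaw 101.97 tilt [-0.0001  0.0005] j [-0.25 -0.01 -0.12  1.46  0.   -0.46] F [-0.2  0.1 -0.1] w 70.1
shift tool mm [-13.9  29.9 178.6]
wz total -0.0006
shift in turned axes [-13.9  29.9 178.6]
```

View pics/w18.png

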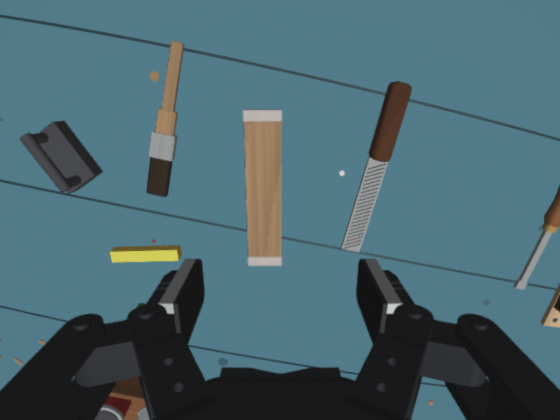

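```bash
python3 - <<'E'
from meas import *
d=load('w18.npy'); im=cv2.cvtColor(d['img'],cv2.COLOR_RGB2BGR)
cv2.imwrite('pics/z18.png',np.hstack([cv2.resize(im[102:275,235:292],None,fx=3.4,fy=3.4,interpolation=cv2.INTER_NEAREST),cv2.resize(im[110:200,15:110],None,fx=5,fy=6.533,interpolation=cv2.INTER_NEAREST)]))
E
```

```text
(no output)
```

View pics/z18.png

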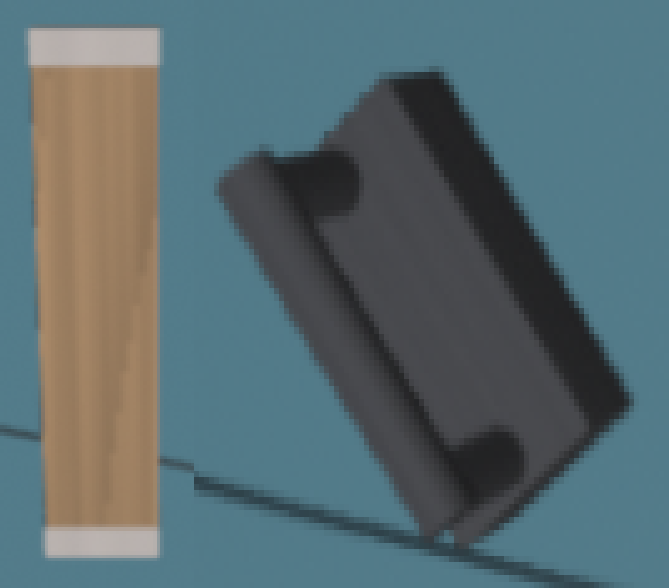

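```bash
python3 - <<'E'
from meas import *
d=load('w18.npy')
print(quad(d,[(29,29),(160,29),(159,557),(45,557)],.022,3.4,(235,102)))
E
python3 -m jog '[[[-5,10,25],[0,0,0],70],[[-5,10,30],[0,0,0],70],[[-4,10,30],[0,0,0],70],[[0,0,30],[0,0,0],70],[[0,0,30],[0,0,0],70],[[0,0,25],[0,0,0],70],[[0,0,10],[0,0,0],70],[[0,0,0],[0,0,0],70],[[0,0,0],[0,0,0],70]]'; python3 go.py 469 -120 -18 102
```

```text
(array([ 470.3, -125.6]), array([ 42.5, 190.4,  42.6, 190.6]), 'ang01', np.float64(-78.02), 'ang03', np.float64(11.96))
time: 35.4
ee_pos: [0.4695, -0.1194, 0.0592]
eef_rot: [0.0, 0.628, 0.778, 0.0]
force: [-0.0, -1.0, -0.1]
gripper_width: 0.82
t 35.4 tcp [ 469.5 -119.4   59.2] yaw 102.16 tilt [0.0001 0.0001] j [-0.25  0.09 -0.41  1.07  0.   -0.46] F [-0.  -1.  -0.1] w 70.0
shift tool mm [-0.5 -0.7 77.2]
wz total 0.0028
shift in turned axes [-0.5 -0.6 77.2]
```

```bash
python3 -m jog '[[[-6,-0.5,15],[0,0,0.002],70],[[0,0,20],[0,0,0],70],[[0,0,15],[0,0,0],70],[[0,0,10],[0,0,0],70],[[0,0,7],[0,0,0],70],[[0,0,5],[0,0,0],70],[[0,0,3],[0,0,0],70],[[0,0,0],[0,0,0],70],[[0,0,0],[0,0,0],70]]'; python3 go.py 470.3 -125.6 -18 102
python3 - <<'E'
from meas import *
d=cam('wrist'); save(d,'w19.png')
E
```

```text
time: 36.15
ee_pos: [0.4705, -0.1262, -0.0159]
eef_rot: [0.0, 0.629, 0.777, 0.0]
force: [0.5, -0.8, 0.7]
gripper_width: 0.815
t 36.15 tcp [ 470.5 -126.2  -15.9] yaw 101.99 tilt [ 0.0008 -0.0002] j [-0.26  0.16 -0.51  0.9   0.   -0.47] F [ 0.5 -0.8  0.7] w 69.6
shift tool mm [ 0.6 -0.1  2.1]
wz total -0.0002
shift in turned axes [ 0.6 -0.1  2.1]
```

View pics/w19.png

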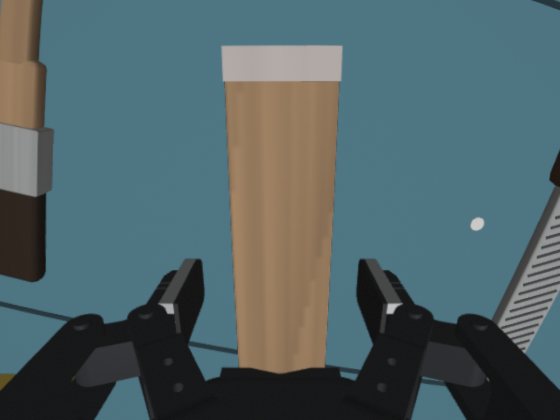

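```bash
python3 -m jog '[[[0.5,0,2],[0,0,0],70],[[0,0,0],[0,0,0],55],[[0,0,0],[0,0,0],40],[[0,0,0],[0,0,0],30],[[0,0,0],[0,0,0],30],[[0,0,0],[0,0,0],30],[[0,0,0],[0,0,0],30],[[0,0,0],[0,0,0],30]]' 45; python3 go.py 470.3 -125.6 -18 102; python3 -m jog '[[[0,0,-3],[0,0,0],30],[[0,0,-7],[0,0,0],30],[[0,0,-15],[0,0,0],30],[[0,0,-25],[0,0,0],30],[[0,0,-30],[0,0,0],30],[[0,0,-30],[0,0,0],30],[[0,0,-20],[0,0,0.1],30],[[0,0,-10],[0,0,0.088],30],[[0,0,0],[0,0,0],30]]' 45; python3 go.py 476.7 363.8 120 91.25
```

```text
time: 36.87
ee_pos: [0.4703, -0.1257, -0.0182]
eef_rot: [0.0, 0.629, 0.777, 0.0]
force: [-0.5, 0.2, 4.5]
gripper_width: 0.484
t 36.87 tcp [ 470.3 -125.7  -18.2] yaw 101.99 tilt [ 0.0006 -0.0002] j [-0.26  0.16 -0.51  0.9  -0.   -0.47] F [-0.5  0.2  4.5] w 41.3
shift tool mm [ 0.1  0.1 -0.2]
wz total -0.0003
shift in turned axes [ 0.1  0.1 -0.2]
time: 37.62
ee_pos: [0.4714, -0.126, 0.1245]
eef_rot: [0.002, 0.7, 0.714, 0.001]
force: [-0.3, -0.4, -0.6]
gripper_width: 0.474
t 37.62 tcp [ 471.4 -126.   124.5] yaw 91.09 tilt [ 0.0044 -0.0012] j [-0.26  0.07 -0.29  1.21  0.   -0.28] F [-0.3 -0.4 -0.6] w 40.5
shift tool mm [489.6  14.6   4. ]
wz total -0.0028
shift in turned axes [489.6  16.    4.5]
```

```bash
python3 -m jog '[[[15,1,0],[0,0,-0.002],30],[[30,1,0],[0,0,0],30],[[30,1,0],[0,0,0],30],[[30,1,0],[0,0,0],30],[[30,1,0],[0,0,0],30],[[30,1,0],[0,0,0],30],[[30,1,0],[0,0,0],30],[[30,1,0],[0,0,0],30],[[30,1,0],[0,0,0],30],[[30,1,0],[0,0,0],30],[[30,1,0],[0,0,0],30],[[30,1,0],[0,0,0],30],[[30,1,0],[0,0,0],30],[[30,1,0],[0,0,0],30],[[30,1,0],[0,0,0],30],[[30,1,0],[0,0,0],30],[[20,0,0],[0,0,0],30],[[5,0,0],[0,0,0],30],[[0,0,0],[0,0,0],30],[[0,0,0],[0,0,0],30]]' 45; python3 go.py 476.7 363.8 51.8 91.25
```

```text
time: 39.28
ee_pos: [0.474, 0.3639, 0.1205]
eef_rot: [0.0, 0.698, 0.716, -0.001]
force: [0.0, 0.3, -1.1]
gripper_width: 0.481
t 39.28 tcp [474.  363.9 120.5] yaw 91.42 tilt [-0.0016 -0.0017] j [ 0.65  0.28 -0.04  1.25 -0.    0.63] F [ 0.   0.3 -1.1] w 41.1
shift tool mm [-0.   2.8 68.7]
wz total 0.0029
shift in turned axes [-0.1  2.7 68.7]
```

```bash
python3 -m jog '[[[0,1.5,15],[0,0,0],30],[[0,0,15],[0,0,0],30],[[0,0,15],[0,0,0],30],[[0,0,8],[0,0,0],30],[[0,0,5],[0,0,0],30],[[0,0,4],[0,0,0],30],[[0,0,0],[0,0,0],30],[[0,0,0],[0,0,0],30],[[0,0,0],[0,0,0],30]]' 45; python3 go.py 476.7 363.8 51.8 91.25
python3 - <<'E'
from meas import *
d=cam('wrist'); save(d,'w20.png')
E
```

```text
time: 40.03
ee_pos: [0.4766, 0.3648, 0.0603]
eef_rot: [0.0, 0.699, 0.715, 0.001]
force: [0.1, -0.2, -0.5]
gripper_width: 0.484
t 40.03 tcp [476.6 364.8  60.3] yaw 91.33 tilt [0.001  0.0007] j [ 0.65  0.3  -0.15  1.12 -0.    0.63] F [ 0.1 -0.2 -0.5] w 41.4
shift tool mm [-1.   0.1  8.5]
wz total 0.0014
shift in turned axes [-1.   0.1  8.5]
```

View pics/w20.png

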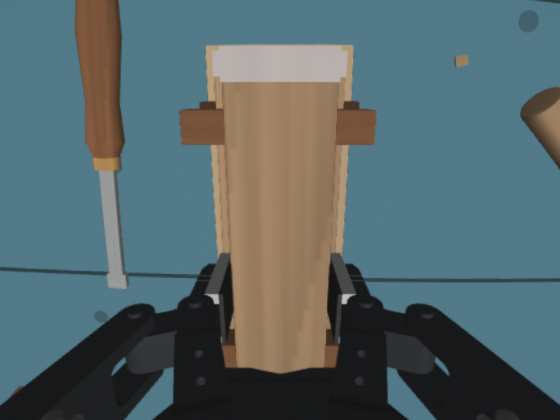

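```bash
python3 -m jog '[[[-0.7,0,3],[0,0,0.001],30],[[0,0,2],[0,0,0],30],[[0,0,1.5],[0,0,0],30],[[0,0,1],[0,0,0],30],[[0,0,0.7],[0,0,0],30],[[0,0,0],[0,0,0],30],[[0,0,0],[0,0,0],30]]' 45; python3 go.py 476.7 363.8 51.8 91.25
```

```text
time: 40.67
ee_pos: [0.4761, 0.3639, 0.0519]
eef_rot: [0.0, 0.699, 0.715, 0.0]
force: [-3.1, -1.9, 5.3]
gripper_width: 0.487
t 40.67 tcp [476.1 363.9  51.9] yaw 91.27 tilt [0.0002 0.0001] j [ 0.65  0.31 -0.16  1.11 -0.    0.63] F [-3.1 -1.9  5.3] w 41.6
shift tool mm [-0.1  0.6  0.1]
wz total 0.0004
shift in turned axes [-0.1  0.6  0.1]
```

```bash
python3 -m jog '[[[0,0,0],[0,0,0],46],[[0,0,0],[0,0,0],52],[[0,0,0],[0,0,0],58],[[0,0,0],[0,0,0],62],[[0,0,-5],[0,0,0],62],[[0,0,-12],[0,0,0],62],[[0,0,-25],[0,0,0],62],[[0,-5,-30],[0,0,0],62],[[0,-10,-30],[0,0,0],62],[[0,-15,-30],[0,0,0],62],[[0,-10,-30],[0,0,0],62],[[0,-10,-25],[0,0,0],62],[[0,0,0],[0,0,0],62],[[0,0,0],[0,0,0],62]]'; python3 go.py 450 -350 200 135
python3 - <<'E'
from meas import *
d=cam('wrist'); save(d,'w21.png'); np.save('w21.npy',d,allow_pickle=True)
im=cv2.cvtColor(d['img'],cv2.COLOR_RGB2BGR)
cv2.imwrite('pics/z21.png',cv2.resize(im[90:290,220:340],None,fx=3,fy=3,interpolation=cv2.INTER_NEAREST))
E
```

```text
time: 41.83
ee_pos: [0.4265, 0.3635, 0.2405]
eef_rot: [0.0, 0.699, 0.715, 0.002]
force: [0.6, -0.1, -0.4]
gripper_width: 0.729
t 41.83 tcp [426.5 363.5 240.5] yaw 91.31 tilt [0.0033 0.0027] j [ 0.71  0.19  0.11  1.48 -0.    0.68] F [ 0.6 -0.1 -0.4] w 62.3
shift tool mm [-714.     7.    38.6]
wz total -0.7626
shift in turned axes [-521.1 -488.    40.5]
```

View pics/w21.png

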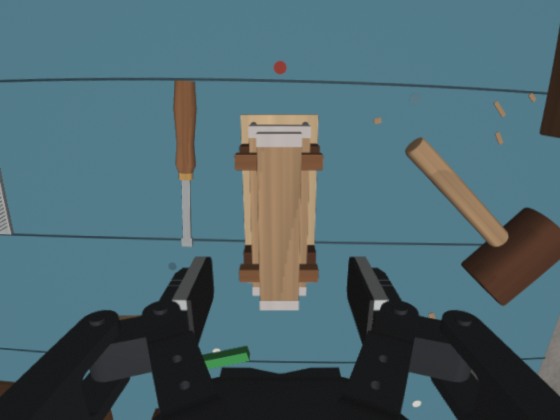

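View pics/z21.png

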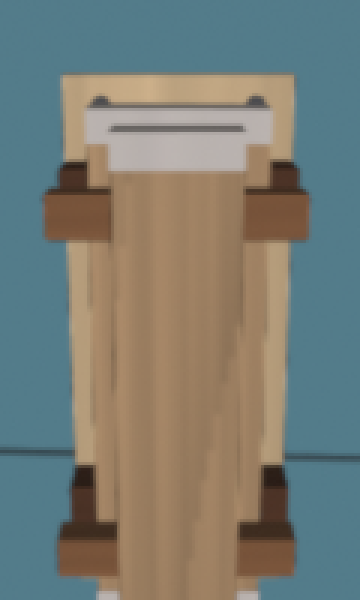

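```bash
python3 - <<'E'
from meas import *
d=load('w21.npy')
c=[( 109/3+220,131/3+90),(245/3+220,131/3+90),(299.5,309.5),(260,309.5)]
print('narrow',quad(d,c,.092))
d=load('w18.npy')
f=lambda u,v:((u-194)/5+15,v/6.533+110)
# block top right-long edge at z=24
P=onplane(d,[f(393,85),f(592,428)],.024)[:,:2]*1000; v=P[1]-P[0]; print(P,np.degrees(np.arctan2(v[1],v[0])),np.linalg.norm(v))
P=onplane(d,[f(240,168),f(448,515)],.053)[:,:2]*1000; v=P[1]-P[0]; print(P,P.mean(0),np.degrees(np.arctan2(v[1],v[0])),np.linalg.norm(v))
E
```

```text
narrow (array([475.9, 364.2]), array([ 41.9, 190.1,  43.5, 190. ]), 'ang01', np.float64(-88.71), 'ang03', np.float64(1.53))
[[ 437.16528689 -376.51250862]
 [ 489.72963424 -325.98831156]] 43.86624895931792 72.90888217416006
[[ 451.53836246 -392.36204995]
 [ 502.09178668 -343.3824678 ]] [ 476.81507457 -367.87225888] 44.094099562840405 70.3892617453703
```

```bash
python3 -m jog '[[[-20,0,0],[0,0,0],62],[[-36,0.5,2],[0,0,0],55],[[-36,0.5,2],[0,0,0],50],[[-36,0.5,2],[0,0,0],50],[[-36,0.5,2],[0,0,0],50],[[-36,0.5,2],[0,0,0],50],[[-36,0.5,2],[0,0,0],50],[[-36,0.5,2],[0,0,0],50],[[-36,0.5,2],[0,0,0],50],[[-36,0.5,2],[0,0,0],50],[[-36,0.5,2],[0,0,0],50],[[-36,0.5,2],[0,0,0],50],[[-36,0.5,2],[0,0,0],50],[[-36,0.5,2],[0,0,0],50],[[-36,0.5,2],[0,0,0],50],[[-36,0.5,2],[0,0,0],50],[[-36,0.5,2],[0,0,0],50],[[-36,0.5,2],[0,0,0],50],[[-36,0.5,2],[0,0,0],50],[[-36,0.5,2],[0,0,0],50]]'; python3 -m jog '[[[-15,0,0],[0,0,-0.12],50],[[0,0,0],[0,0,-0.12],50],[[0,0,0],[0,0,-0.12],50],[[0,0,0],[0,0,-0.12],50],[[0,0,0],[0,0,-0.12],50],[[0,0,0],[0,0,-0.12],50],[[0,0,0],[0,0,-0.025],50],[[0,0,0],[0,0,0],50],[[0,0,0],[0,0,0],50]]'; python3 go.py 477 -369 100 134
python3 - <<'E'
from meas import *
d=cam('wrist'); save(d,'w22.png'); np.save('w22.npy',d,allow_pickle=True)
E
```

```text
time: 43.55
ee_pos: [0.4503, -0.3426, 0.1981]
eef_rot: [-0.002, 0.699, 0.715, -0.0]
force: [0.4, 0.4, 0.4]
gripper_width: 0.592
time: 44.3
ee_pos: [0.4513, -0.3557, 0.1992]
eef_rot: [-0.001, 0.392, 0.92, 0.0]
force: [0.8, 0.2, -0.1]
gripper_width: 0.587
t 44.3 tcp [ 451.3 -355.7  199.2] yaw 133.79 tilt [-0.0014  0.001 ] j [-0.67  0.22  0.06  1.41 -0.   -1.43] F [ 0.8  0.2 -0.1] w 50.2
shift tool mm [-27.5   9.4  99.2]
wz total -0.0037
shift in turned axes [-27.4   9.3  99.2]
```

View pics/w22.png

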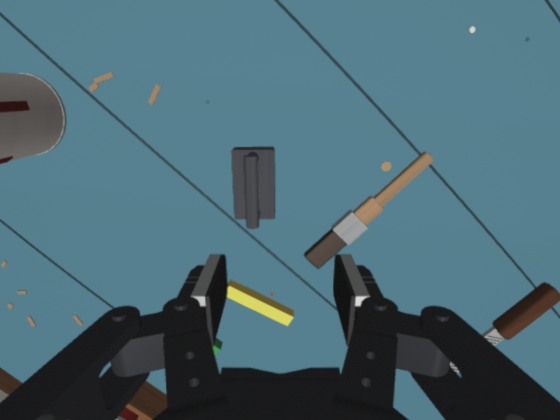

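```bash
python3 - <<'E'
from meas import *
d=load('w22.npy'); im=cv2.cvtColor(d['img'],cv2.COLOR_RGB2BGR)
cv2.imwrite('pics/z22.png',cv2.convertScaleAbs(cv2.resize(im[140:235,225:285],None,fx=6,fy=6,interpolation=cv2.INTER_NEAREST),alpha=1.8))
E
```

```text
(no output)
```

View pics/z22.png

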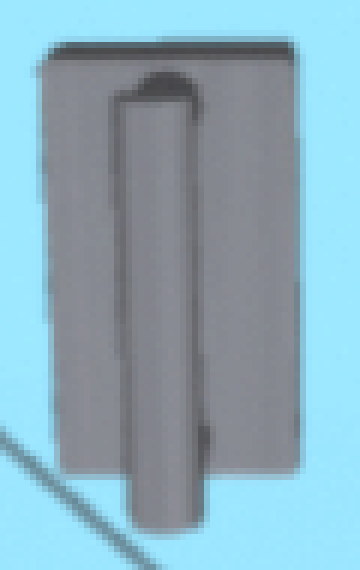

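```bash
python3 - <<'E'
from meas import *
d=load('w22.npy'); o=(225,140)
print(quad(d,[(45,60),(296,60),(298,472),(60,472)],.024,6,o))
P=onplane(d,(np.array([(157,100),(167.5,528)])+.5)/6-.5+o,.05)[:,:2]*1000; v=P[1]-P[0]; print(P.mean(0),np.linalg.norm(v),np.degrees(np.arctan2(v[1],v[0])))
E
python3 go.py 477 -370 60 134
```

```text
(array([ 476.8, -369.1]), array([42.5, 74. , 42.9, 74.1]), 'ang01', np.float64(-46.25), 'ang03', np.float64(43.66))
[ 478.02747307 -368.07522484] 72.12365219877742 43.74442097310745
t 44.35 tcp [ 451.4 -355.7  199.5] yaw 133.81 tilt [-0.0009  0.0007] j [-0.67  0.22  0.06  1.41 -0.   -1.43] F [ 0.2 -0.5  0.5] w 50.0
shift tool mm [-28.2   8.6 139.5]
wz total -0.0032
shift in turned axes [-28.    8.5 139.5]
```

```bash
python3 -m jog '[[[-9,3,20],[0,0,0],42],[[-9,3,25],[0,0,0],40],[[-9,3,25],[0,0,0],40],[[0,0,25],[0,0,0],40],[[0,0,20],[0,0,0],40],[[0,0,15],[0,0,0],40],[[0,0,8],[0,0,0],40],[[0,0,0],[0,0,0],40],[[0,0,0],[0,0,0],40]]'; python3 go.py 477.2 -368.8 10 133.75
python3 - <<'E'
from meas import *
d=cam('wrist'); save(d,'w23.png'); np.save('w23.npy',d,allow_pickle=True)
E
```

```text
time: 45.1
ee_pos: [0.4768, -0.3689, 0.0625]
eef_rot: [-0.0, 0.391, 0.92, 0.0]
force: [-0.2, -0.2, 0.1]
gripper_width: 0.47
t 45.1 tcp [ 476.8 -368.9   62.5] yaw 133.92 tilt [-0.0002  0.0002] j [-0.66  0.31 -0.13  1.13  0.   -1.43] F [-0.2 -0.2  0.1] w 40.1
shift tool mm [-0.2  0.4 52.5]
wz total 0.003
shift in turned axes [-0.2  0.4 52.5]
```

View pics/w23.png

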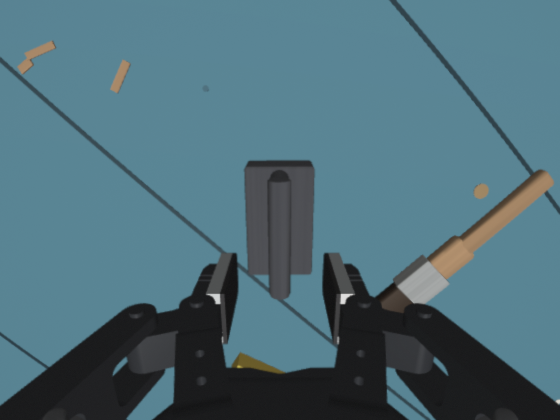

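```bash
python3 -m jog '[[[0,0,15],[0,0,0],40],[[0,0,15],[0,0,0],40],[[0,0,8],[0,0,0],40],[[0,0,5],[0,0,0],40],[[0,0,4],[0,0,0],40],[[0,0,3],[0,0,0],40],[[0,0,1],[0,0,0],40],[[0,0,0],[0,0,0],40],[[0,0,0],[0,0,0],40]]'; python3 go.py 477.2 -368.8 10 133.75
python3 - <<'E'
from meas import *
d=cam('wrist'); save(d,'w24.png'); np.save('w24.npy',d,allow_pickle=True)
E
```

```text
time: 45.9
ee_pos: [0.4771, -0.3692, 0.0118]
eef_rot: [0.0, 0.391, 0.92, -0.0]
force: [0.9, 0.0, -0.7]
gripper_width: 0.468
t 45.9 tcp [ 477.1 -369.2   11.8] yaw 133.95 tilt [ 0.0005 -0.0004] j [-0.66  0.34 -0.21  1.02 -0.   -1.43] F [ 0.9  0.  -0.7] w 40.0
shift tool mm [0.2 0.3 1.8]
wz total 0.0036
shift in turned axes [0.2 0.3 1.8]
```

View pics/w24.png

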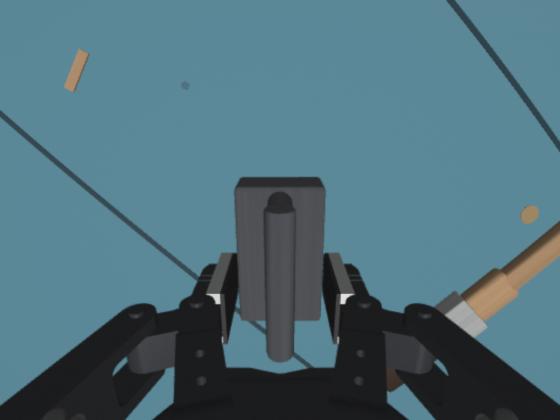

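```bash
python3 -m jog '[[[0,0,0],[0,0,0],30],[[0,0,0],[0,0,0],20],[[0,0,0],[0,0,0],10],[[0,0,0],[0,0,0],5],[[0,0,0],[0,0,0],5],[[0,0,0],[0,0,0],5],[[0,0,0],[0,0,0],5]]' 80; python3 go.py; python3 -m jog '[[[0,0,-2],[0,0,0],5],[[0,0,-4],[0,0,0],5],[[0,0,-8],[0,0,0],5],[[0,0,-12],[0,0,0],5],[[0,0,0],[0,0,0],5],[[0,0,0],[0,0,0],5]]' 80; python3 go.py
python3 - <<'E'
from meas import *
d=cam('wrist'); save(d,'w25.png')
d=cam('scene'); save(d,'s25.png')
E
```

```text
time: 46.53
ee_pos: [0.4772, -0.3693, 0.0117]
eef_rot: [0.001, 0.391, 0.92, -0.0]
force: [0.5, -1.5, 3.1]
gripper_width: 0.121
t 46.53 tcp [ 477.2 -369.3   11.7] yaw 133.96 tilt [ 0.0008 -0.0007] j [-0.66  0.34 -0.21  1.02 -0.   -1.43] F [ 0.5 -1.5  3.1] w 10.4
time: 47.03
ee_pos: [0.4775, -0.3695, 0.0385]
eef_rot: [0.001, 0.391, 0.92, -0.0]
force: [1.0, 0.1, -6.8]
gripper_width: 0.118
t 47.03 tcp [ 477.5 -369.5   38.5] yaw 133.96 tilt [ 0.0017 -0.0013] j [-0.66  0.32 -0.17  1.08  0.   -1.43] F [ 1.   0.1 -6.8] w 10.0
```

View pics/w25.png

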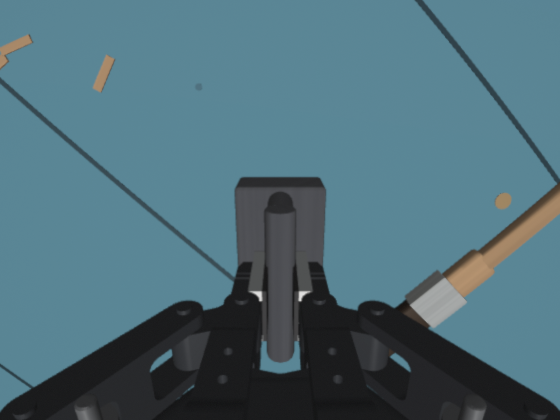

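View pics/s25.png

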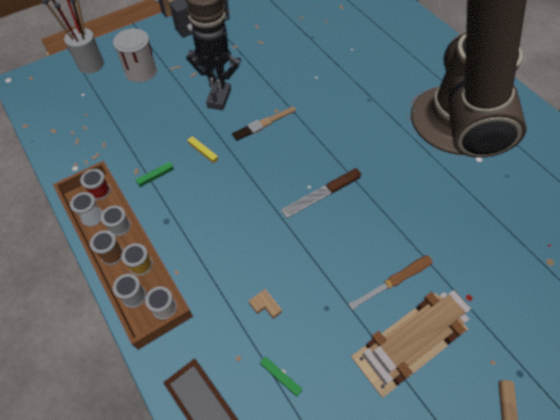

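```bash
python3 -m jog '[[[0,0,-10],[0,0,0],5],[[0,0,-20],[0,0,0.1],5],[[0,0,-20],[0,0,0.12],5],[[0,0,-20],[0,0,0.12],5],[[0,0,-20],[0,0,0.12],5],[[0,0,-20],[0,0,0.12],5],[[0,0,-10],[0,0,0.1],5],[[0,0,-5],[0,0,0.065],5],[[0,0,0],[0,0,0],5],[[0,0,0],[0,0,0],5]]' 80; python3 go.py 476.2 364 165 91.27
```

```text
time: 47.97
ee_pos: [0.4768, -0.369, 0.1626]
eef_rot: [0.0, 0.699, 0.716, 0.0]
force: [0.6, -0.3, -8.4]
gripper_width: 0.119
t 47.97 tcp [ 476.8 -369.   162.6] yaw 91.38 tilt [ 0.0002 -0.0002] j [-0.66  0.28  0.05  1.34 -0.   -0.68] F [ 0.6 -0.3 -8.4] w 10.2
shift tool mm [732.8  17.1  -2.5]
wz total 0.0019
shift in turned axes [732.8  15.7  -2.4]
```

```bash
python3 -m jog '[[[10,0,0],[0,0,0.002],5],[[20,0,0],[0,0,0],5],[[30,0.7,0],[0,0,0],5],[[30,0.7,0],[0,0,0],5],[[30,0.7,0],[0,0,0],5],[[30,0.7,0],[0,0,0],5],[[30,0.7,0],[0,0,0],5],[[30,0.7,0],[0,0,0],5],[[30,0.7,0],[0,0,0],5],[[30,0.7,0],[0,0,0],5],[[30,0.7,0],[0,0,0],5],[[30,0.7,0],[0,0,0],5],[[30,0.7,0],[0,0,0],5],[[30,0.7,0],[0,0,0],5],[[30,0.7,0],[0,0,0],5],[[30,0.7,0],[0,0,0],5],[[30,0.7,0],[0,0,0],5],[[30,0.7,0],[0,0,0],5],[[30,0.7,0],[0,0,0],5],[[30,0.7,0],[0,0,0],5]]' 80;python3 -m jog '[[[30,0.7,0],[0,0,0],5],[[30,0.7,0],[0,0,0],5],[[30,0.7,0],[0,0,0],5],[[30,0.7,0],[0,0,0],5],[[20,0,0],[0,0,0],5],[[10,0,0],[0,0,0],5],[[5,0,0],[0,0,0],5],[[0,0,0],[0,0,0],5],[[0,0,0],[0,0,0],5],[[0,0,0],[0,0,0],5]]'; python3 go.py 476.2 364 103.7 91.27
```

```text
time: 49.63
ee_pos: [0.4765, 0.2027, 0.1616]
eef_rot: [-0.0, 0.699, 0.715, -0.001]
force: [0.7, -0.6, -7.4]
gripper_width: 0.121
time: 50.47
ee_pos: [0.4775, 0.355, 0.1622]
eef_rot: [0.0, 0.7, 0.714, -0.0]
force: [0.5, 0.0, -7.4]
gripper_width: 0.116
t 50.47 tcp [477.5 355.  162.2] yaw 91.11 tilt [-0.0003 -0.0007] j [ 0.64  0.26  0.03  1.34 -0.    0.62] F [ 0.5  0.  -7.4] w 9.9
shift tool mm [ 9.1 -1.1 58.5]
wz total -0.0028
shift in turned axes [ 9.1 -1.1 58.5]
```

```bash
python3 -m jog '[[[5,-1,10],[0,0,-0.002],5],[[4,0,15],[0,0,0],5],[[0,0,12],[0,0,0],5],[[0,0,6],[0,0,0],5],[[0,0,4],[0,0,0],5],[[0,0,2],[0,0,0],5],[[0,0,0],[0,0,0],5],[[0,0,0],[0,0,0],5]]' 80; python3 go.py 476.2 364 103.7 91.27
python3 - <<'E'
from meas import *
d=cam('wrist'); save(d,'w26.png'); np.save('w26.npy',d,allow_pickle=True)
E
```

```text
time: 51.13
ee_pos: [0.4767, 0.3652, 0.1139]
eef_rot: [0.0, 0.699, 0.715, 0.0]
force: [0.4, -0.5, -7.0]
gripper_width: 0.122
t 51.13 tcp [476.7 365.2 113.9] yaw 91.26 tilt [0.0007 0.0006] j [ 0.65  0.28 -0.05  1.23  0.    0.63] F [ 0.4 -0.5 -7. ] w 10.4
shift tool mm [-1.2 -0.5 10.2]
wz total -0.0002
shift in turned axes [-1.2 -0.5 10.2]
```

View pics/w26.png

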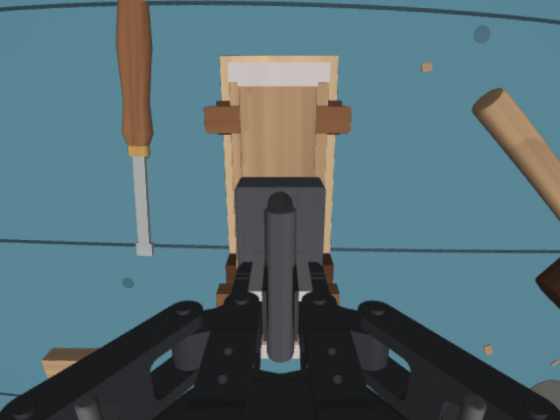

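Aligned. Lowering gently.

```bash
python3 -m jog '[[[-1,-0.5,3],[0,0,0],5],[[0,0,2],[0,0,0],5],[[0,0,1.5],[0,0,0],5],[[0,0,1],[0,0,0],5],[[0,0,1],[0,0,0],5],[[0,0,0.5],[0,0,0],5],[[0,0,0],[0,0,0],5],[[0,0,0],[0,0,0],5]]' 80; python3 go.py 476.2 364 103.7 91.27
```

```text
time: 51.85
ee_pos: [0.4759, 0.3642, 0.1043]
eef_rot: [-0.0, 0.699, 0.715, 0.0]
force: [0.6, 0.0, -7.4]
gripper_width: 0.12
t 51.85 tcp [475.9 364.2 104.3] yaw 91.27 tilt [0. 0.] j [ 0.65  0.28 -0.07  1.22  0.    0.63] F [ 0.6  0.  -7.4] w 10.3
shift tool mm [-0.2  0.3  0.6]
wz total 0.0
shift in turned axes [-0.2  0.3  0.6]
```

```bash
python3 -m jog '[[[0,0,0.4],[0,0,0],5],[[0,0,0],[0,0,0],5],[[0,0,0],[0,0,0],5]]' 80; python3 -m jog '[[[0,0,0.3],[0,0,0],5],[[0,0,0],[0,0,0],5],[[0,0,0],[0,0,0],5]]' 80
```

```text
time: 52.1
ee_pos: [0.4759, 0.3642, 0.1039]
eef_rot: [0.0, 0.699, 0.715, 0.0]
force: [0.8, -0.6, -6.6]
gripper_width: 0.119
time: 52.35
ee_pos: [0.4759, 0.3642, 0.1038]
eef_rot: [0.0, 0.699, 0.715, 0.0]
force: [0.3, 0.1, -5.2]
gripper_width: 0.127
```

```bash
python3 -m jog '[[[0,0,0.4],[0,0,0],5],[[0,0,0],[0,0,0],5],[[0,0,0],[0,0,0],5]]' 80; python3 -m jog '[[[0,0,0.4],[0,0,0],5],[[0,0,0],[0,0,0],5],[[0,0,0],[0,0,0],5]]' 80
```

```text
time: 52.6
ee_pos: [0.476, 0.3643, 0.1037]
eef_rot: [0.0, 0.699, 0.715, 0.0]
force: [-2.0, -1.4, -1.5]
gripper_width: 0.116
time: 52.85
ee_pos: [0.476, 0.3642, 0.1037]
eef_rot: [0.0, 0.699, 0.715, 0.001]
force: [-2.9, -1.7, 4.8]
gripper_width: 0.118
```

```bash
python3 -m jog '[[[0,0,-0.3],[0,0,0],5],[[0,0,0],[0,0,0],14],[[0,0,0],[0,0,0],18],[[0,0,0],[0,0,0],24],[[0,0,0],[0,0,0],32],[[0,0,0],[0,0,0],38],[[0,0,-3],[0,0,0],40],[[0,0,-8],[0,0,0],40],[[0,0,-15],[0,0,0],40],[[0,0,-20],[0,0,0],40],[[0,-5,-30],[0,0,0],40],[[0,-10,-30],[0,0,0],40],[[0,-15,-30],[0,0,0],40],[[0,-20,-20],[0,0,0],40],[[0,-10,0],[0,0,0],40],[[0,0,0],[0,0,0],40],[[0,0,0],[0,0,0],40]]' 40; python3 go.py
python3 - <<'E'
from meas import *
d=cam('wrist'); save(d,'w27.png'); np.save('w27.npy',d,allow_pickle=True)
im=cv2.cvtColor(d['img'],cv2.COLOR_RGB2BGR)
cv2.imwrite('pics/z27.png',cv2.convertScaleAbs(cv2.resize(im[120:320,220:340],None,fx=3,fy=3,interpolation=cv2.INTER_NEAREST),alpha=1.5))
d=cam('scene'); save(d,'s27.png')
E
```

```text
time: 54.27
ee_pos: [0.4158, 0.3629, 0.2592]
eef_rot: [0.0, 0.699, 0.715, 0.0]
force: [0.7, -0.0, -0.3]
gripper_width: 0.469
t 54.27 tcp [415.8 362.9 259.2] yaw 91.31 tilt [0.0007 0.0003] j [ 0.72  0.18  0.14  1.53 -0.    0.69] F [ 0.7 -0.  -0.3] w 40.0
```

View pics/w27.png

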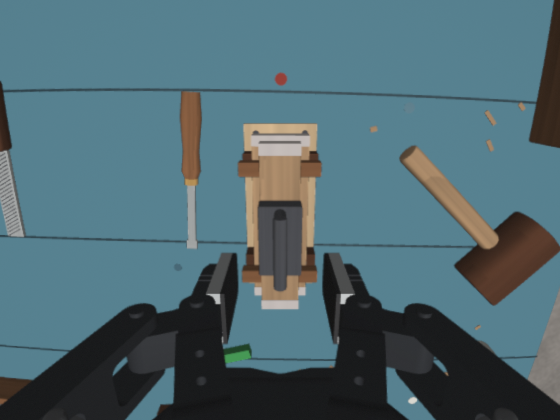

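View pics/z27.png

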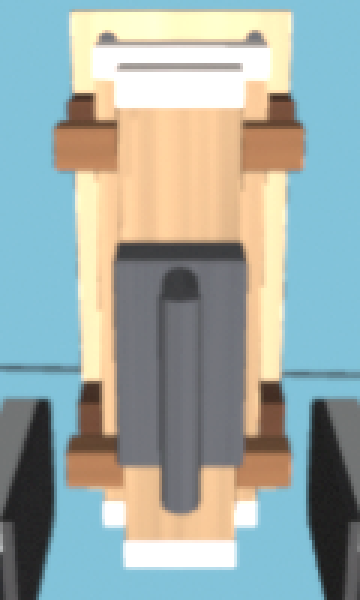

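View pics/s27.png

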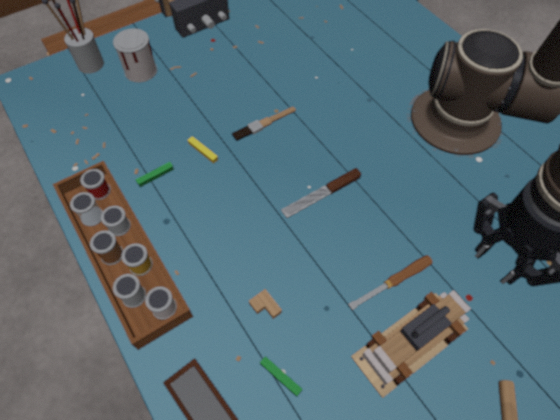

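```bash
python3 - <<'E'
from meas import *
d=load('w27.npy'); o=(220,120)
print('weight',quad(d,[(114,260),(246,260),(243,466),(118,466)],.116,3,o))
print('narrow',quad(d,[(116,70),(243,70),(236,567),(124,567)],.092,3,o))
print('base',quad(d,[(70,12),(292,12),(0,0),(0,0)],.008,3,o)[1][0])
a=cv2.imread('pics/scene0.png');b=cv2.imread('pics/s27.png')
m=(cv2.absdiff(a,b).max(2)>40).astype(np.uint8)
n,l,s,c=cv2.connectedComponentsWithStats(m)
print([x.tolist() for x in s[1:] if x[4]>25])
E
```

```text
weight (array([476. , 363.8]), array([42.6, 74.9, 43.3, 74.9]), 'ang01', np.float64(-88.64), 'ang03', np.float64(1.46))
narrow (array([476.1, 363.6]), array([ 41.7, 190.7,  43.4, 190.8]), 'ang01', np.float64(-88.64), 'ang03', np.float64(1.38))
base 90.0
[[437, 0, 70, 82, 2362], [533, 20, 27, 62, 1079], [428, 50, 56, 61, 651], [492, 51, 68, 73, 2515], [451, 58, 7, 15, 66], [208, 81, 24, 37, 535], [408, 85, 21, 45, 157], [433, 97, 30, 22, 131], [436, 101, 25, 22, 122], [414, 102, 42, 42, 716], [463, 120, 18, 5, 59], [238, 135, 70, 61, 1467], [439, 139, 26, 9, 62], [473, 145, 87, 142, 6719], [173, 186, 39, 23, 361], [292, 212, 99, 61, 2855], [203, 238, 42, 21, 398], [391, 290, 80, 64, 2104], [372, 331, 16, 13, 89], [367, 343, 32, 37, 604], [362, 353, 25, 32, 120], [401, 361, 11, 14, 73]]
```

```bash
python3 -c "
from bench import r
print(r.close_job())"
```

```text
the job is handed in; nothing more can be done
None
```

I stacked the job in the order asked and handed it in at about 54 s of the 144 s, with the arm clear and touching nothing. No verdict is reported, so the figures below are my own last measurements.

| Item | Centre (mm) | Angle |
|---|---|---|
| Stand (reference) | 477, 364 | 1.3° |
| Wide blank | 476.8, 364.0 | 1.2° |
| Stickers | 411.5, 361.7 and 541.1, 364.8 (within about 1 mm of the bearer centres) | square to the stand |
| Narrow blank | 476.1, 363.6 | 1.4° |
| Weight | 476.0, 363.8 | 1.4° |

- **Weight:** it was lowered in steps of a few tenths of a millimetre near contact. The wrist reading ended at about 5 N pushing back before I released it.
- **Bystanders:** comparing the scene picture before and after showed changes only at the moved pieces, the stand and the arm. The gouge, brush, rasp, offcut and the green and yellow look-alikes did not move.
- **First grasp failed:** my first try at the wide blank closed just above it without moving it. The pictures showed the fingertips about 20 mm short of the reported tool point. I allowed for that from then on, and every later grasp held.
- **Not rechecked:** I did not measure the wide blank and stickers again after the weight went on. The last pictures show them looking unmoved.

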